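Load the leaf press and hold it down

TASK

Set the round and the oblong gold-leafed blanks, gold face up, fully down into the nests of their own shape on the bed of the hand press. Then take the press arm by its black grip, swing it over and down against its spring until it meets its stops, and keep it there: the job finishes with you still holding the arm down by the grip, so that both pads press the leaf while it sets. Leave the paper book, wooden box, bamboo tweezers and mug where they are.

Things in the scene. Friction and masses are not known exactly. Their poses are not given: they have to be found in the camera images.
- press: Fixed hand press. Dark cast base, x -105 to 140, y +-105 mm, its top (bed) 20 mm high. Origin on the table; own x runs from handle side to hinge side, y to the left of that, z up. Two nest blocks lie at x -20, y +45 and -45 mm (either may be the round one). Hinge cheeks at x 77 to 141, |y| 90 to 98 mm, 153 mm high; 16 mm stop posts at x -90, y +-80 mm, 70 mm high.
- hinge (a point): Middle of the arm's hinge pin: 80 mm above the table, at x +100 mm, y 0 of the press. Its x, y, z axes are those of the press; the hinge line runs along y.
- press_arm (a joint): Angle of the sprung arm. 0: stands up, leaning 8 degrees back on its rest; 1.71: level along the press's -x, on its stops. Two side bars (y +-80 mm), beam with two sprung pads 120 mm and grip 250 mm from the hinge. The spring always swings it back up. Push at the grip, square to the arm: about 3 N at first, 7 N just before the pads touch (at 1.66), 17 N on the stops.
- grip: Black sleeve across the arm's outer end, 20 mm thick, 140 mm long along the press's y, free to turn on its bar. Origin at its middle, 250 mm from the hinge line: arm up, about 328 mm above the table and 35 mm behind the hinge (press +x); arm down, 80 mm above the table and 250 mm before the hinge (press -x). Nothing else lies within 75 mm of its middle.
- pad_left: Red-brown rubber pressing pad, 34 mm across, on a spring plunger under the arm's beam; comes down on the nest at the press's y +45 mm. Origin at the middle of its pressing face. Gives way up to 13 mm; about 10 N with the arm on its stops.
- pad_right: The same pad over the nest at the press's y -45 mm.
- nest_round_floor (a point): Centre of the floor of the round pocket (50 mm across, 8 mm deep, rim bevelled 3 mm) in a plywood block 84 x 84 x 20 mm lying on the bed. The floor is 32 mm and the block's top 40 mm above the table. Axes as the press.
- nest_oblong_floor (a point): Centre of the floor of the oblong pocket (60 mm along the press's x, 42 mm along its y, 8 mm deep, rim bevelled 3 mm) in the other, equal plywood block. The floor is 32 mm, the block's top 40 mm above the table. Axes as the press.
- round_blank: Round blank of black-brown lacquered wood, 46 mm across, 18 mm thick, gold-leafed top face, 35 to 70 g. Origin at the middle of its underside, z up towards the gold face. It stands 10 mm out of its nest when seated.
- round_blank_top (a point): Middle of the gold face of the round blank, 18 mm above its origin.
- oblong_blank: Oblong blank of the same make, 56 mm (own x) by 38 mm (own y), 18 mm thick, gold-leafed top face, 42 to 84 g. Origin at the middle of its underside, z up towards the gold face. Either way round fits. It stands 10 mm out of its nest when seated.
- oblong_blank_top (a point): Middle of the gold face of the oblong blank, 18 mm above its origin.
- paper_book: Stack of tan handmade paper, 168 x 168 x 46 mm, to be left alone. Origin under its middle.
- wooden_box: Small pale wooden box with a half-open sliding lid, 75 x 125 x 46 mm, to be left alone. Origin under its middle.
- bamboo_tweezers: Bamboo tweezers lying along their own x, 190 x 25 x 10 mm, to be left alone. Origin under their middle.
- mug: White mug, 76 mm across, 85 mm high, handle at its own +y, to be left alone. Origin under its middle.
There are look-alikes about, which are no part of the job. What is shaped like the oblong_blank but green is not meant. Leave any blue look-alike of the round_blank alone.

How it is judged (in metres and radians):
On the way, in this order (a step that is already met when the one before it is completed fails the run):
1. both blanks lie let go, gold up, fully down in the nests of their shape, with the arm still up (horizontal distance between round_blank and nest_round_floor below 0.004 m and z of round_blank in the frame of nest_round_floor between -0.003 and 0.003 m and z of round_blank_top in the frame of nest_round_floor above 0.015 m and horizontal distance between oblong_blank and nest_oblong_floor below 0.004 m and z of oblong_blank in the frame of nest_oblong_floor between -0.003 and 0.003 m and z of oblong_blank_top in the frame of nest_oblong_floor above 0.015 m and angle between the x axis of oblong_blank and the x axis of nest_oblong_floor, either way round below 0.15 rad and contact force between each of the fingers, the arm and round_blank below 0.3 N and contact force between each of the fingers, the arm and oblong_blank below 0.3 N and value of joint press_arm below 0.3 rad), for 0.2 s.
2. the arm is held down on its stops by the grip, both pads pressing the blanks (value of joint press_arm above 1.675 rad and contact force between any of the fingers, the arm and grip above 3 N and contact force between any of pad_left, pad_right and round_blank above 5 N and contact force between any of pad_left, pad_right and oblong_blank above 5 N), for 0.2 s.
At the end, for the whole second after the job is handed in: The robot holds the arm by its grip within 0.035 rad of its stop (1.71 rad); each blank is pressed by a pad with over 5 N, gold up, within 4 mm of its own nest's centre, 3 mm of its floor, the oblong within 0.15 rad of it, and not touched by the robot (all of step 2 and horizontal distance between round_blank and nest_round_floor below 0.004 m and z of round_blank in the frame of nest_round_floor between -0.003 and 0.003 m and z of round_blank_top in the frame of nest_round_floor above 0.015 m and horizontal distance between oblong_blank and nest_oblong_floor below 0.004 m and z of oblong_blank in the frame of nest_oblong_floor between -0.003 and 0.003 m and z of oblong_blank_top in the frame of nest_oblong_floor above 0.015 m and angle between the x axis of oblong_blank and the x axis of nest_oblong_floor, either way round below 0.15 rad and contact force between each of the fingers, the arm and round_blank below 0.3 N and contact force between each of the fingers, the arm and oblong_blank below 0.3 N); the arm keeps its last pose, push and grip.
It fails at once if the paper book is shifted over 30 mm (distance of paper_book from where it was at the start of the episode above 0.03 m).
It fails at once if the wooden box is shifted over 30 mm (distance of wooden_box from where it was at the start of the episode above 0.03 m).
It fails at once if the bamboo tweezers is shifted over 30 mm (distance of bamboo_tweezers from where it was at the start of the episode above 0.03 m).
It fails at once if the mug is shifted over 30 mm (distance of mug from where it was at the start of the episode above 0.03 m).
It also fails if it takes over 72 s, if anything falls off the work surface, if the arm or the gripper's body presses on something with over 40 N, if the wrist force passes 120 N, or if a joint passes its speed limit or range.

ROBOT

A 7-joint arm with a two-finger parallel gripper is mounted at the origin on the work surface. World frame = base frame: x ahead of the robot, y to its left, z up, the work surface at z = 0. Lengths are in m, angles in degrees, forces in N, time in s.
With the tool pointing down it reaches from about 0.35 to 0.775 m from the base axis. Payload 3.1 kg.
Tool frame: the origin (TCP) lies at the very end of the fingers, on their centre line; the grasp point (between the pads) lies 19 mm behind it; x points along the fingers, y is the direction in which the jaws open and shut, and the axes are right-handed (so a half turn about x gives the same grasp; the last joint's range is limited). The gripper opens to 85 mm and grips with 20 to 120 N. Pads are 22 mm wide; open, the fingers measure 114 mm over their backs; the gripper's body (76 mm by 85 mm) begins 54 mm behind the grasp point. The pads swing forward as they close: fully open they stand 13 mm farther back than shut.
Start: joints at [-65.758, 17.813, 0.802, 86.603, -0.252, 75.585, -1.558], TCP at [0.247, 0.492, 0.231] pointing down, gripper open.
Joint ranges: [-154.91, 154.91], [-16.99, 109.72], [-72.82, 74.43], [7.12, 147.25], [-82.49, 262.49], [11.32, 116.49], [-174.64, 174.64]. Speed limits (degrees/s): [159.86, 159.86, 180, 180, 180, 180, 180].

INTERFACE

Orientations are given as a 3x3 rotation matrix whose columns are the frame's x, y, z axes.
In Python, from cell import * gives the robot as it stands.
- The arm moves only by the tool servo_tool, never from a script. Its argument "increments" is a list of rows, each an object of numbers: "dx", "dy", "dz": the shift along the world's x, y, z in m; "wx", "wy", "wz": the turn, a rotation vector about the world's x, y, z in degrees; "claw": the opening, from -1 (shut) to 1 (fully open). In form: [{"dx": .., "dy": .., "dz": .., "wx": .., "wy": .., "wz": .., "claw": ..}, ...]. A call has 1 to 10 rows; each row is the pose to reach, as a shift and turn from the pose commanded when the call began; what a row does not reach only later rows make up. A row lasts 1/10 s, in which the tool goes at most 50 mm and 8.59 degrees, less where a joint would pass 70% of its speed; a pose out of reach is approached as far as the arm can. A call with a gripper value outside its range is refused whole. The fingers move at their own pace and stop on an object; the grip force is fixed at half the most. Time passes only in rows, so rows that repeat a pose let the fingers close. It gives the time, the measured TCP pose, the force and the opening at its end, in the units of the state.
- get_obs(): the state, without advancing time (a new reading comes with each control period).
- camera(name): name is "scene" or "top" or "wrist"; returns (picture, depth): 384x512x3 uint8, blue, green, red; 384x512 float32, m along the optical axis (not along the pixel's ray), 0 where there is no reading.
- camera_model(name): a dict with "fx", "fy", "cx", "cy" (pixels), "eye" and "rotation" of the camera in the world. Camera axes: x right, y down, z forward; pixel columns grow to the right and rows downward; lengths in m; the calibration is good to about 2 mm. A picture is of the moment at which its call begins: read the wrist's pose just before it. camera_model takes no time and is no camera call; for the wrist camera it gives the pose at the moment of the call.
- sign_off(): hands the job in, once; it reports no verdict.
The state is a dict: "clock": time; "qpos": joint angles; "dq": joint speeds; "joint_torque": joint torques, N m; "tool_pos": TCP position; "tool_rot": TCP orientation; "ft_force": force on the tool from outside, world axes, zero at the start; "wrist_torque": the same for the moment, N m; "gripper_width": finger opening in m.
Only numpy, scipy, OpenCV 4.12 (cv2) and the standard library are available. Lean on these libraries where they do the work, as an engineer would, in place of code of your own. Each camera call takes 0.05 s, during which the arm holds its last target.

## Working session

There is one attempt and no reset: what is moved stays moved. The work goes in short steps, Python scripts to look and compute and a tool call to move; the robot and the scene stay as the last step left them, time stands still between calls to the robot, and variables do not carry over. Pictures are saved under pics/ and viewed, and the job is handed in when it is done.

Besides the shell and the picture viewer there is one more tool, called after "Call:" by a JSON object that holds its "method" and its "body", one argument or row to a line. servo_tool: Moves the arm, as the interface text tells. Its arguments: {"type":"object","properties":{"increments":{"type":"array"}},"required":["increments"]}

```bash
mkdir -p pics; ls; cat > h.py <<'E'
from cell import *
import numpy as np, cv2
def snap(n,tag):
    m=camera_model(n); im,d=camera(n)
    np.savez('pics/%s.npz'%tag,im=im,d=d,**{k:np.array(m[k]) for k in m})
    cv2.imwrite('pics/%s.png'%tag,im); return im,d,m
def load(tag):
    z=np.load('pics/%s.npz'%tag); return z['im'],z['d'],z
def pts(d,m):
    v,u=np.mgrid[0:d.shape[0],0:d.shape[1]]
    P=np.stack([(u-m['cx'])/m['fx']*d,(v-m['cy'])/m['fy']*d,d],-1)
    return P@np.array(m['rotation']).T+np.array(m['eye'])
def show(tag,s=1.5):
    pass
E
python3 - <<'E'
from h import *
snap('scene','s0');snap('top','t0')
o=get_obs();print(o['clock'],o['tool_pos'],o['tool_rot'],o['gripper_width'])
E
```

```text
pics
0.1 [0.24620619 0.491073   0.23031484] [[-8.95122517e-04  4.48150666e-01  8.93957594e-01]
 [-1.96192198e-03  8.93955444e-01 -4.48151553e-01]
 [-9.99997675e-01 -2.15502560e-03  7.90369927e-05]] 0.08536832844530803
```

View pics/s0.png

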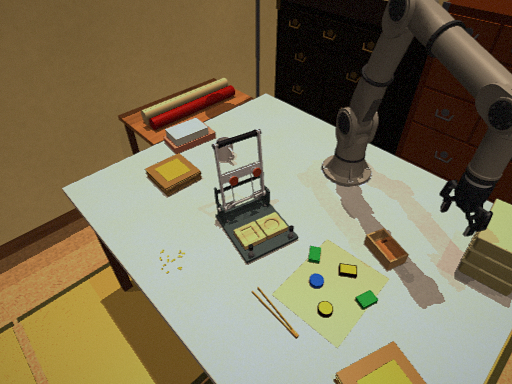

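View pics/t0.png

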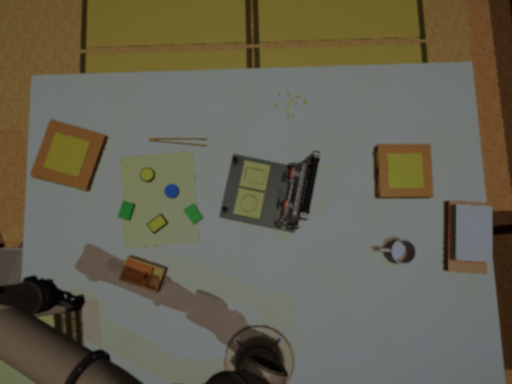

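The scene view shows the press upright. In the top view, the press is at about (262,192) with its hinge to the right, the gold round blank at (148,174), the gold oblong at (157,224), and blue and green look-alikes beside them.

```bash
python3 - <<'E'
from h import *
im,d,m=load('t0'); P=pts(d,m)
print(m['eye'],m['fx'],d[174,148])
hsv=cv2.cvtColor(im,cv2.COLOR_BGR2HSV)
def bl(name,z0,z1,box,sat=0,hue=None):
    x0,y0,x1,y1=box
    M=(P[...,2]>z0)&(P[...,2]<z1); B=np.zeros_like(M);B[y0:y1,x0:x1]=1;M&=B
    p=P[M]; r=cv2.minAreaRect((p[:,:2]*1000).astype(np.float32))
    print(name,M.sum(),p.mean(0).round(4),p[:,2].min(),r)
bl('round',.012,.03,(135,160,160,185))
bl('obl',.012,.03,(143,208,172,236))
for b in [(180,200,206,226),(115,198,138,222),(162,182,182,200)]: bl('other',.012,.03,b)
bl('bed',.015,.03,(210,140,330,240))
bl('blocks',.034,.044,(230,150,290,225))
bl('base',.012,.044,(210,140,290,240))
bl('box',.02,.06,(110,245,175,300))
bl('mug',.06,.1,(365,230,420,270))
bl('tweez',.004,.02,(140,130,215,152))
s=np.hstack([cv2.resize(im[140:240,110:190],None,fx=5,fy=5),cv2.resize(im[145:240,215:325],None,fx=5,fy=5)[:500]] if 0 else [cv2.resize(im[145:240,215:325],None,fx=7,fy=6)])
cv2.imwrite('pics/t0p.png',s)
cv2.imwrite('pics/t0b.png',cv2.resize(im[140:300,110:210],None,fx=3.5,fy=3.5))
E
```

```text
[ 0.3351849  -0.02126919  1.36354162] 423.243765717585 1.3650664
round 160 [0.5885 0.3471 0.0194] 0.012166678702695721 ((588.5670166015625, 347.0728454589844), (42.0983772277832, 44.64292526245117), 29.388105392456055)
obl 215 [0.4293 0.3143 0.0191] 0.012122454975642016 ((429.30853271484375, 315.0984191894531), (38.759071350097656, 56.913734436035156), 34.4413948059082)
other 209 [0.4576 0.1999 0.0189] 0.012050765948802278 ((457.36138916015625, 199.93356323242188), (55.70847702026367, 38.10076141357422), 33.882530212402344)
other 211 [0.4737 0.4144 0.019 ] 0.012072588238064785 ((473.5865478515625, 415.06640625), (39.20280456542969, 55.26129150390625), 70.6900634765625)
other 159 [0.5328 0.2692 0.019 ] 0.012029372725250953 ((531.9615478515625, 269.5423889160156), (44.50442123413086, 42.8066520690918), 43.804664611816406)
bed 2543 [ 0.5158 -0.0148  0.0211] 0.015004165895535548 ((518.1121215820312, -25.908950805664062), (243.8209686279297, 209.9788818359375), 76.60733032226562)
blocks 965 [0.5232 0.0109 0.0395] 0.03403787569595429 ((523.0968627929688, -7.534156799316406), (169.17919921875, 175.92080688476562), 77.91133117675781)
base 3761 [ 0.52   -0.004   0.0265] 0.012040524168111855 ((519.8724975585938, -18.496994018554688), (228.57798767089844, 209.9782257080078), 76.60457611083984)
box 900 [0.2764 0.3605 0.044 ] 0.020037590075727918 ((273.64666748046875, 355.1051025390625), (127.02909851074219, 76.09854125976562), 70.21743774414062)
mug 257 [ 0.3198 -0.4325  0.0772] 0.06021858578994732 ((314.71038818359375, -428.47186279296875), (75.13883209228516, 97.22757720947266), 24.80632209777832)
tweez 365 [0.7017 0.2549 0.0077] 0.0040089653932218194 ((702.4379272460938, 251.71031188964844), (246.5128631591797, 71.91463470458984), 88.29878997802734)
```

View pics/t0p.png

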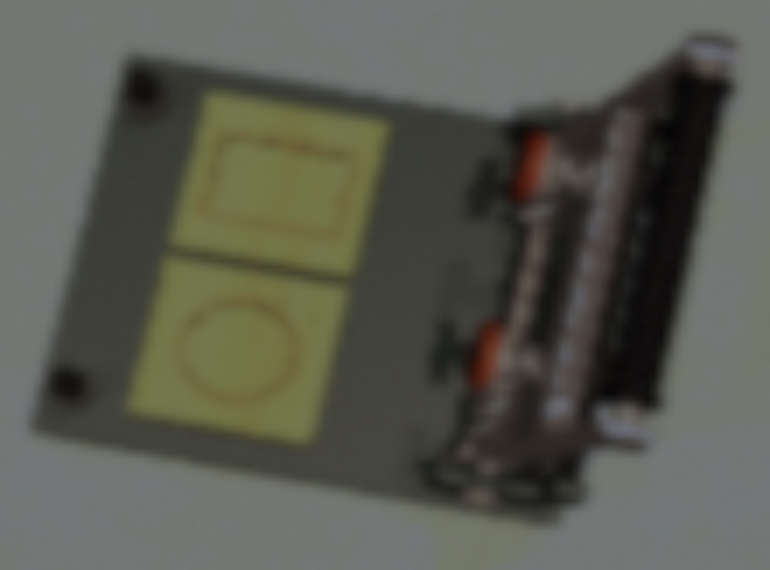

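View pics/t0b.png

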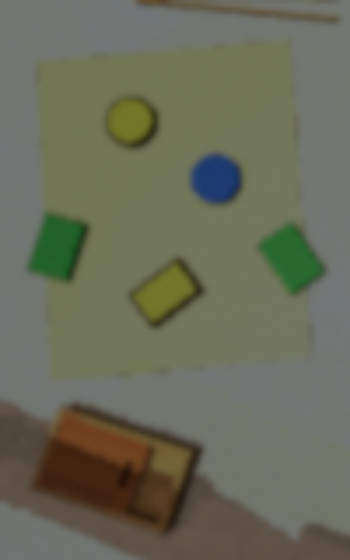

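```bash
python3 - <<'E'
from h import *
m=camera_model('wrist');o=get_obs()
R=o['tool_rot'];print('cam in tool',R.T@(np.array(m['eye'])-o['tool_pos']));print((R.T@np.array(m['rotation'])).round(3),m['fx'],m['cx'],m['cy'])
im,d,t=load('t0'); P=pts(d,t)
# plywood
hsv=cv2.cvtColor(im,cv2.COLOR_BGR2HSV)
x0,y0,x1,y1=230,150,275,222
print(hsv[165,250],hsv[190,235])
M=((P[...,2]>.030)&(P[...,2]<.046)&(hsv[...,2]>90)).astype(np.uint8);B=M*0;B[y0:y1,x0:x1]=1;M&=B
# project to z=.04
v,u=np.nonzero(M);ray=np.stack([(u-t['cx'])/t['fx'],(v-t['cy'])/t['fy'],np.ones(len(u))],-1)@t['rotation'].T
W=t['eye']+ray*((0.04-t['eye'][2])/ray[:,2])[:,None]
r=cv2.minAreaRect((W[:,:2]*1000).astype(np.float32));print(len(u),r)
E
```

```text
cam in tool [-0.14244166 -0.00054554 -0.08183997]
[[-0.    -0.32   0.948]
 [ 1.     0.     0.001]
 [-0.     0.948  0.32 ]] 331.15135027950777 255.78053189157743 192.67891032536053
[ 32  95 118] [34 28 63]
1254 ((527.4620361328125, 9.556808471679688), (83.81977081298828, 172.6092987060547), 76.48088073730469)
```

Call:
{"method": "servo_tool", "body": {
  "increments": [
    {"dx": 0.342, "dy": -0.145, "dz": -0.03, "wz": 13.1, "claw": 1},
    {"dx": 0.342, "dy": -0.145, "dz": -0.03, "wz": 13.1, "claw": 1},
    {"dx": 0.342, "dy": -0.145, "dz": -0.03, "wz": 13.1, "claw": 1},
    {"dx": 0.342, "dy": -0.145, "dz": -0.03, "wz": 13.1, "claw": 1},
    {"dx": 0.342, "dy": -0.145, "dz": -0.03, "wz": 13.1, "claw": 1},
    {"dx": 0.342, "dy": -0.145, "dz": -0.03, "wz": 13.1, "claw": 1},
    {"dx": 0.342, "dy": -0.145, "dz": -0.03, "wz": 13.1, "claw": 1},
    {"dx": 0.342, "dy": -0.145, "dz": -0.03, "wz": 13.1, "claw": 1},
    {"dx": 0.342, "dy": -0.145, "dz": -0.03, "wz": 13.1, "claw": 1},
    {"dx": 0.342, "dy": -0.145, "dz": -0.03, "wz": 13.1, "claw": 1}
  ]
}}

```text
invalid input at $.increments[0]: expected keys dx, dy, dz, wx, wy, wz, claw
```

```bash
python3 - <<'E'
from h import *
o=get_obs();print(o['clock'],o['tool_pos'],o['tool_rot'].round(4),o['ft_force'])
snap('wrist','w1')
E
```

```text
0.1 [0.24620619 0.491073   0.23031484] [[-9.000e-04  4.482e-01  8.940e-01]
 [-2.000e-03  8.940e-01 -4.482e-01]
 [-1.000e+00 -2.200e-03  1.000e-04]] [-0.24112978  0.72057679 -0.18752048]
```

View pics/w1.png

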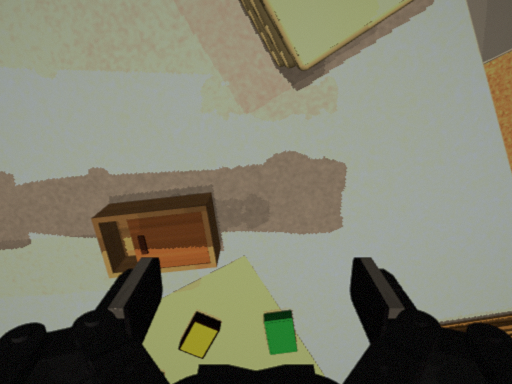

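The wrist picture shows the start view (box at (165,230), book at the top). The move was refused because every row needs all the keys.

Call:
{"method": "servo_tool", "body": {
  "increments": [
    {"dx": 0.342, "dy": -0.145, "dz": -0.03, "wx": 0, "wy": 0, "wz": 13.1, "claw": 1},
    {"dx": 0.342, "dy": -0.145, "dz": -0.03, "wx": 0, "wy": 0, "wz": 13.1, "claw": 1},
    {"dx": 0.342, "dy": -0.145, "dz": -0.03, "wx": 0, "wy": 0, "wz": 13.1, "claw": 1},
    {"dx": 0.342, "dy": -0.145, "dz": -0.03, "wx": 0, "wy": 0, "wz": 13.1, "claw": 1},
    {"dx": 0.342, "dy": -0.145, "dz": -0.03, "wx": 0, "wy": 0, "wz": 13.1, "claw": 1},
    {"dx": 0.342, "dy": -0.145, "dz": -0.03, "wx": 0, "wy": 0, "wz": 13.1, "claw": 1},
    {"dx": 0.342, "dy": -0.145, "dz": -0.03, "wx": 0, "wy": 0, "wz": 13.1, "claw": 1},
    {"dx": 0.342, "dy": -0.145, "dz": -0.03, "wx": 0, "wy": 0, "wz": 13.1, "claw": 1},
    {"dx": 0.342, "dy": -0.145, "dz": -0.03, "wx": 0, "wy": 0, "wz": 13.1, "claw": 1},
    {"dx": 0.342, "dy": -0.145, "dz": -0.03, "wx": 0, "wy": 0, "wz": 13.1, "claw": 1}
  ]
}}

```text
clock: 1.15
tool_pos: [0.5884, 0.3462, 0.2002]
tool_rot: [[-0.002, 0.235, 0.972], [-0.0, 0.972, -0.235], [-1.0, -0.001, -0.002]]
ft_force: [-0.6, 0.1, -0.2]
gripper_width: 0.0855
```

```bash
python3 - <<'E'
from h import *
o=get_obs();print(o['clock'],o['tool_pos'],o['tool_rot'].round(4),o['ft_force'])
snap('wrist','w2')
E
```

```text
1.15 [0.58839389 0.34616638 0.20020217] [[-2.100e-03  2.352e-01  9.719e-01]
 [-5.000e-04  9.719e-01 -2.352e-01]
 [-1.000e+00 -9.000e-04 -1.900e-03]] [-0.5762655   0.14836101 -0.20177309]
```

View pics/w2.png

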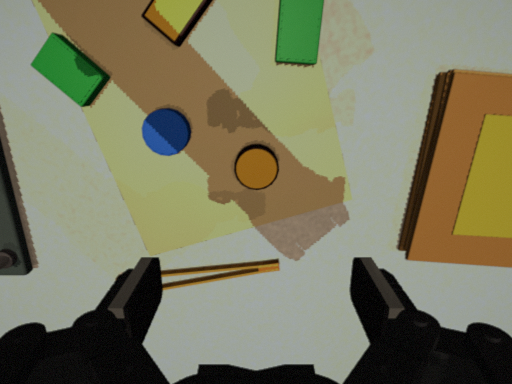

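The gold round blank is at (257,168), with the blue one at (166,131) and the tweezers beyond it at (220,272).

```bash
cat >> h.py <<'E'
def toz(uv,t,z):
    uv=np.asarray(uv,float).reshape(-1,2)
    ray=np.stack([(uv[:,0]-t['cx'])/t['fx'],(uv[:,1]-t['cy'])/t['fy'],np.ones(len(uv))],-1)@np.array(t['rotation']).T
    e=np.array(t['eye']);return (e+ray*((z-e[2])/ray[:,2])[:,None])[:,:2]
def gold(tag,z,box,vmin=80,smin=130):
    im,d,t=load(tag);h=cv2.cvtColor(im,cv2.COLOR_BGR2HSV)
    x0,y0,x1,y1=box
    M=((h[...,0]>12)&(h[...,0]<32)&(h[...,1]>smin)&(h[...,2]>vmin)).astype(np.uint8);B=M*0;B[y0:y1,x0:x1]=1;M*=B
    c=max(cv2.findContours(M,cv2.RETR_EXTERNAL,cv2.CHAIN_APPROX_NONE)[0],key=cv2.contourArea)
    W=toz(c,t,z)*1000
    return cv2.contourArea(c),cv2.minEnclosingCircle(W.astype(np.float32)),cv2.minAreaRect(W.astype(np.float32))
E
python3 - <<'E'
from h import *
im,d,t=load('w2');h=cv2.cvtColor(im,cv2.COLOR_BGR2HSV);print(h[168,257],h[200,257],h[150,225])
P=pts(d,t);print(P[168,257],P[215,257])
print(gold('w2',.018,(225,135,290,200)))
E
```

```text
[ 18 206 146] [ 18 124 119] [ 17 123 133]
[0.58975126 0.34648722 0.01669591] [6.46418296e-01 3.32920035e-01 1.03788792e-05]
(1229.0, ((589.8600463867188, 345.5328674316406), 20.715280532836914), ((590.0757446289062, 345.3660888671875), (40.53095245361328, 40.55842590332031), 76.42179870605469))
```

```bash
python3 - <<'E'
from h import *
im,d,t=load('w2');P=pts(d,t)
for u,v in [(150,262),(155,262),(158,262),(155,280),(359,262),(365,265)]: print(u,v,d[v,u],P[v,u])
M=(P[...,2]>.12)&(d>0);print(P[M][:,2].min())
E
```

```text
150 262 0.13792418 [0.56771412 0.30529301 0.22122683]
155 262 0.14113249 [0.56958402 0.30597808 0.21839807]
158 262 0.14506286 [0.57158425 0.30561492 0.21493311]
155 280 0.14105478 [0.57661686 0.30430421 0.22090402]
359 262 0.1366568 [0.58742825 0.38967687 0.22231202]
365 265 0.1354316 [0.58843071 0.39156678 0.22378141]
0.2120878673812488
```

Call:
{"method": "servo_tool", "body": {
  "increments": [
    {"dx": 0.0015, "dy": -0.0006, "dz": -0.05, "wx": 0, "wy": 0, "wz": 0, "claw": 1},
    {"dx": 0.0015, "dy": -0.0006, "dz": -0.1, "wx": 0, "wy": 0, "wz": 0, "claw": 1},
    {"dx": 0.0015, "dy": -0.0006, "dz": -0.14, "wx": 0, "wy": 0, "wz": 0, "claw": 1},
    {"dx": 0.0015, "dy": -0.0006, "dz": -0.17, "wx": 0, "wy": 0, "wz": 0, "claw": 1},
    {"dx": 0.0015, "dy": -0.0006, "dz": -0.19, "wx": 0, "wy": 0, "wz": 0, "claw": 1},
    {"dx": 0.0015, "dy": -0.0006, "dz": -0.196, "wx": 0, "wy": 0, "wz": 0, "claw": 1},
    {"dx": 0.0015, "dy": -0.0006, "dz": -0.196, "wx": 0, "wy": 0, "wz": 0, "claw": 1},
    {"dx": 0.0015, "dy": -0.0006, "dz": -0.196, "wx": 0, "wy": 0, "wz": 0, "claw": 1}
  ]
}}

```text
clock: 2.0
tool_pos: [0.5905, 0.3477, 0.0072]
tool_rot: [[0.002, 0.233, 0.973], [0.002, 0.973, -0.233], [-1.0, 0.003, 0.002]]
ft_force: [0.5, 0.2, 1.1]
gripper_width: 0.0853
```

Call:
{"method": "servo_tool", "body": {
  "increments": [
    {"dx": 0, "dy": 0, "dz": 0, "wx": 0, "wy": 0, "wz": 0, "claw": -1},
    {"dx": 0, "dy": 0, "dz": 0, "wx": 0, "wy": 0, "wz": 0, "claw": -1},
    {"dx": 0, "dy": 0, "dz": 0, "wx": 0, "wy": 0, "wz": 0, "claw": -1},
    {"dx": 0, "dy": 0, "dz": 0, "wx": 0, "wy": 0, "wz": 0, "claw": -1},
    {"dx": 0, "dy": 0, "dz": 0, "wx": 0, "wy": 0, "wz": 0, "claw": -1},
    {"dx": 0, "dy": 0, "dz": 0, "wx": 0, "wy": 0, "wz": 0, "claw": -1},
    {"dx": 0, "dy": 0, "dz": 0, "wx": 0, "wy": 0, "wz": 0, "claw": -1},
    {"dx": 0, "dy": 0, "dz": 0, "wx": 0, "wy": 0, "wz": 0, "claw": -1}
  ]
}}

```text
clock: 2.8
tool_pos: [0.5911, 0.3467, 0.007]
tool_rot: [[0.002, 0.234, 0.972], [0.002, 0.972, -0.234], [-1.0, 0.002, 0.002]]
ft_force: [0.5, -0.3, 4.8]
gripper_width: 0.0434
```

Call:
{"method": "servo_tool", "body": {
  "increments": [
    {"dx": 0, "dy": 0, "dz": 0.02, "wx": 0, "wy": 0, "wz": 0, "claw": -1},
    {"dx": 0, "dy": 0, "dz": 0.06, "wx": 0, "wy": 0, "wz": 0, "claw": -1},
    {"dx": 0, "dy": 0, "dz": 0.1, "wx": 0, "wy": 0, "wz": 0, "claw": -1},
    {"dx": 0, "dy": 0, "dz": 0.1, "wx": 0, "wy": 0, "wz": 0, "claw": -1}
  ]
}}

```text
clock: 3.2
tool_pos: [0.5943, 0.3484, 0.1127]
tool_rot: [[0.012, 0.234, 0.972], [0.007, 0.972, -0.234], [-1.0, 0.01, 0.01]]
ft_force: [0.3, -0.1, 0.5]
gripper_width: 0.0436
```

```bash
python3 - <<'E'
from h import *
o=get_obs();print(o['clock'],o['tool_pos'],o['gripper_width'])
im,d,t=snap('wrist','w3');P=pts(d,t)
cv2.imwrite('pics/w3b.png',cv2.resize(im[180:384,120:400],None,fx=2.8,fy=2.8))
E
```

```text
3.2 [0.59428302 0.34836341 0.11270728] 0.04355064796205987
```

View pics/w3b.png

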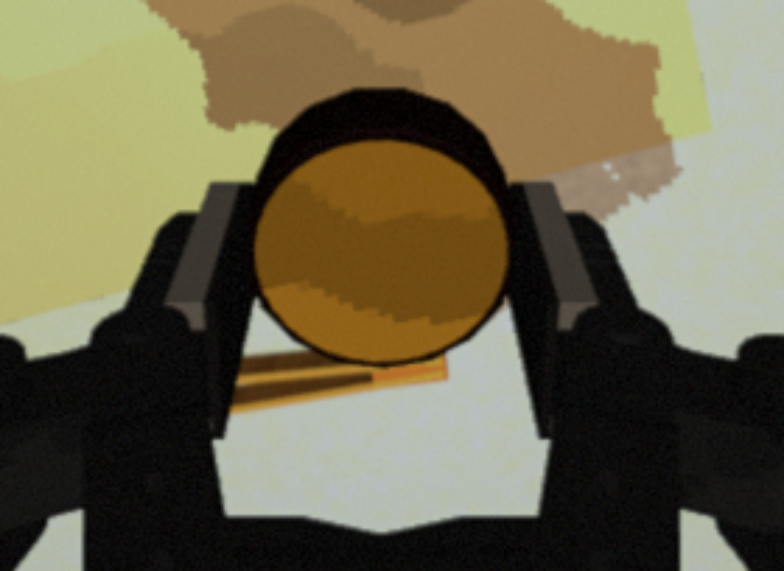

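The round blank is held between the fingertips, with its gold face at about (256,268) in the full frame. I'll measure where it sits relative to the tool.

```bash
python3 - <<'E'
from h import *
for i in range(2):
    o=get_obs();im,d,t=snap('wrist','w4')
    P=pts(d,t);h=cv2.cvtColor(im,cv2.COLOR_BGR2HSV)
    M=(h[...,1]>130)&(h[...,0]>10)&(h[...,0]<32)&(d<.17)&(d>0)
    M&=(P[...,2]>.08)&(np.indices(M.shape)[0]<320)
    p=(P[M]-o['tool_pos'])@o['tool_rot'];print(o['clock'],o['tool_pos'],M.sum(),np.median(p,0),p.min(0),p.max(0))
    v,u=np.nonzero(M);print(u.min(),u.max(),v.min(),v.max())
    n=np.linalg.lstsq(np.c_[p[:,1:],np.ones(len(p))],p[:,0],rcond=None)[0];print('plane',n)
    print(np.array(camera_model('wrist')['eye']))
E
```

```text
3.25 [0.59248162 0.34734372 0.1093999 ] 6317 [-0.01107226 -0.00047866 -0.00192823] [-0.0583033  -0.05313421 -0.0232323 ] [0.00640484 0.04740129 0.02186182]
85 408 211 319
plane [-0.00547431 -0.03092654 -0.01125112]
[0.51049905 0.36471753 0.24886857]
3.3 [0.59069873 0.34635738 0.10659062] 6284 [-0.01104351 -0.00047254 -0.0021356 ] [-0.05764751 -0.05380291 -0.02337713] [0.00646006 0.05187802 0.02233768]
87 423 211 319
plane [ 0.03463316 -0.03087486 -0.01123162]
[0.50976586 0.36435476 0.24717619]
```

Call:
{"method": "servo_tool", "body": {
  "increments": [
    {"dx": -0.09, "dy": -0.2, "dz": 0.08, "wx": 0, "wy": 0, "wz": 0, "claw": -1},
    {"dx": -0.09, "dy": -0.2, "dz": 0.08, "wx": 0, "wy": 0, "wz": 0, "claw": -1},
    {"dx": -0.09, "dy": -0.2, "dz": 0.08, "wx": 0, "wy": 0, "wz": 0, "claw": -1},
    {"dx": -0.09, "dy": -0.2, "dz": 0.08, "wx": 0, "wy": 0, "wz": 0, "claw": -1},
    {"dx": -0.09, "dy": -0.2, "dz": 0.08, "wx": 0, "wy": 0, "wz": 0, "claw": -1},
    {"dx": -0.09, "dy": -0.2, "dz": 0.08, "wx": 0, "wy": 0, "wz": 0, "claw": -1},
    {"dx": -0.09, "dy": -0.2, "dz": 0.08, "wx": 0, "wy": 0, "wz": 0, "claw": -1},
    {"dx": -0.09, "dy": -0.2, "dz": 0.08, "wx": 0, "wy": 0, "wz": 0, "claw": -1},
    {"dx": -0.09, "dy": -0.2, "dz": 0.08, "wx": 0, "wy": 0, "wz": 0, "claw": -1}
  ]
}}

```text
clock: 4.25
tool_pos: [0.4994, 0.1477, 0.1839]
tool_rot: [[-0.002, 0.231, 0.973], [-0.0, 0.973, -0.231], [-1.0, -0.001, -0.002]]
ft_force: [0.4, -0.3, 0.1]
gripper_width: 0.0429
```

```bash
python3 - <<'E'
from h import *
o=get_obs();print(o['clock'],o['tool_pos'],o['ft_force'])
im,d,t=snap('wrist','w5')
E
```

```text
4.25 [0.49944519 0.14766452 0.18394828] [ 0.38841141 -0.29161364  0.10464384]
```

View pics/w5.png

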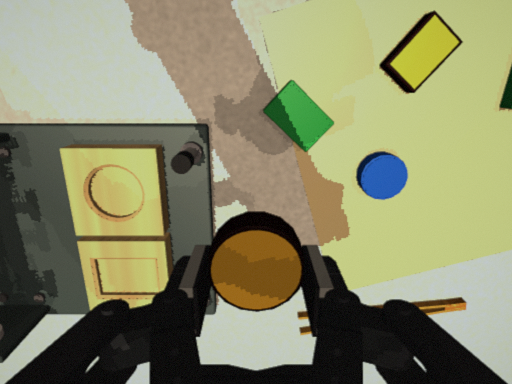

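The nests are clear: the round pocket is at (113,191), the oblong pocket at (128,275), and the oblong blank at (421,52).

```bash
python3 - <<'E'
from h import *
im,d,t=load('w5');P=pts(d,t)
M=((abs(P[...,2]-.0395)<.005)|((abs(P[...,2]-.032)<.004))).astype(np.uint8);M[:, :55]=0;M[:,175:]=0;M[:143]=0;
M1=M.copy();M1[236:]=0
c=max(cv2.findContours(M1,cv2.RETR_EXTERNAL,cv2.CHAIN_APPROX_NONE)[0],key=cv2.contourArea)
print('roundblock',cv2.minAreaRect((toz(c,t,.04)*1000).astype(np.float32)))
# pocket floor pts
F=(P[...,2]<.0345)&(P[...,2]>.029);F[:148]=0;F[234:]=0;F[:,:75]=0;F[:,150:]=0
k=cv2.morphologyEx(F.astype(np.uint8),cv2.MORPH_OPEN,np.ones((3,3)))
c=max(cv2.findContours(k,cv2.RETR_EXTERNAL,cv2.CHAIN_APPROX_NONE)[0],key=cv2.contourArea)
W=(toz(c,t,.032)*1000).astype(np.float32);print('floor',cv2.minEnclosingCircle(W),cv2.minAreaRect(W),cv2.contourArea(c))
print('block z',np.median(P[160:230,80:90,2]),P[191,113])
h=cv2.cvtColor(im,cv2.COLOR_BGR2HSV);print(h[52,421],h[30,350])
print('obl',gold('w5',.018,(375,8,470,95),80,150))
cv2.imwrite('pics/w5b.png',cv2.resize(im[135:310,50:225],None,fx=3.4,fy=3.4))
E
```

```text
roundblock ((483.4373474121094, 19.00885772705078), (87.6484603881836, 85.46240997314453), 76.6546630859375)
floor ((484.6368713378906, 15.22896957397461), 25.122966766357422) ((484.83929443359375, 15.016965866088867), (48.81669616699219, 48.393863677978516), 76.6556396484375) 1995.5
block z 0.039477218155524546 [0.48320346 0.01370263 0.0325958 ]
[ 30 177 195] [ 33  85 200]
obl (2390.0, ((430.07379150390625, 311.9461669921875), 29.382089614868164), ((430.23541259765625, 312.1563415527344), (33.22172546386719, 50.851497650146484), 36.24591064453125))
```

View pics/w5b.png

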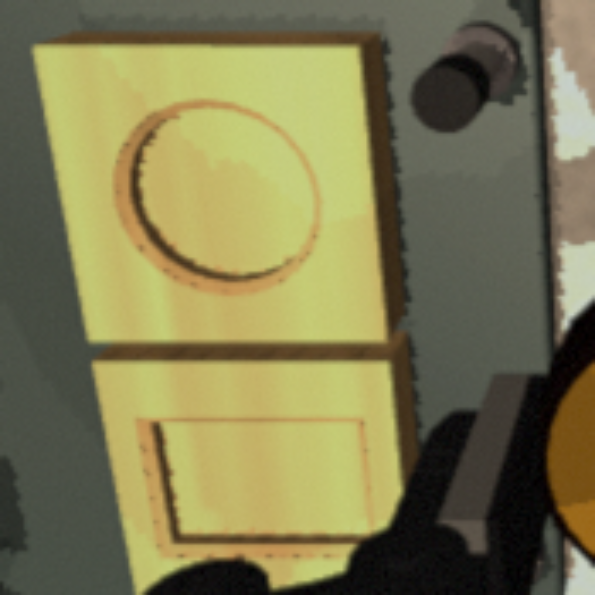

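```bash
python3 - <<'E'
from h import *
im,d,t=load('w5')
c=np.array([(33,44),(362,44),(390,342),(90,342)])/3.4+[50,135]
W=toz(c,t,.04)*1000;print(W,W.mean(0)); print([np.linalg.norm(W[i]-W[(i+1)%4]) for i in range(4)])
e=np.array([(217,100),(321,200),(225,295),(115,185)])/3.4+[50,135]
W=toz(e,t,.04)*1000;print(W,W.mean(0),np.linalg.norm(W[0]-W[2]),np.linalg.norm(W[1]-W[3]))
# obl block top edge line
c=np.array([(92,360),(398,360)])/3.4+[50,135]
W=toz(c,t,.04)*1000;print(W)
E
```

```text
[[433.60176202 -13.33504371]
 [453.10678474  68.8869245 ]
 [535.15353088  49.2356617 ]
 [515.72676074 -32.68774561]] [484.39720959  18.02494922]
[np.float64(84.5038340414032), np.float64(84.36729627407396), np.float64(84.19527340689856), np.float64(84.37441843286202)]
[[458.39429002  27.29335062]
 [490.78902563  44.47970287]
 [510.96867477   9.35504809]
 [474.04945418  -7.7367272 ]] [483.55036115  18.34784359] 55.55041520026772 54.83401154088249
[[521.08352423 -34.36849898]
 [541.00985473  49.66370501]]
```

```bash
python3 - <<'E'
from h import *
o=get_obs();im,d,t=load('w5');z=o['tool_pos'][2]+.011
P=pts(d,t);print(np.median(P[240:300,230:285,2]),z)
h=cv2.cvtColor(im,cv2.COLOR_BGR2HSV)
for zz in (z,):
    r=gold('w5',zz,(205,225,308,312),70,130);print(r)
    c=np.array(r[1][0])/1000
    print('in tool',(np.r_[c,zz]-o['tool_pos'])@o['tool_rot'])
    print('delta',np.array([.4842,.0182])-c)
E
```

```text
0.19516601781935994 0.19514534832326516
(5524.5, ((499.29583740234375, 147.09207153320312), 20.67483139038086), ((499.2928161621094, 147.12100219726562), (40.7314338684082, 41.18196105957031), 74.19245147705078))
in tool [-0.01099926 -0.00039911 -0.00024987]
delta [-0.01509584 -0.12889207]
```

Call:
{"method": "servo_tool", "body": {
  "increments": [
    {"dx": -0.0151, "dy": -0.1289, "dz": -0.03, "wx": 0, "wy": 0, "wz": 0, "claw": -1},
    {"dx": -0.0151, "dy": -0.1289, "dz": -0.03, "wx": 0, "wy": 0, "wz": 0, "claw": -1},
    {"dx": -0.0151, "dy": -0.1289, "dz": -0.03, "wx": 0, "wy": 0, "wz": 0, "claw": -1},
    {"dx": -0.0151, "dy": -0.1289, "dz": -0.08, "wx": 0, "wy": 0, "wz": 0, "claw": -1},
    {"dx": -0.0151, "dy": -0.1289, "dz": -0.11, "wx": 0, "wy": 0, "wz": 0, "claw": -1},
    {"dx": -0.0151, "dy": -0.1289, "dz": -0.125, "wx": 0, "wy": 0, "wz": 0, "claw": -1},
    {"dx": -0.0151, "dy": -0.1289, "dz": -0.125, "wx": 0, "wy": 0, "wz": 0, "claw": -1},
    {"dx": -0.0151, "dy": -0.1289, "dz": -0.125, "wx": 0, "wy": 0, "wz": 0, "claw": -1},
    {"dx": -0.0151, "dy": -0.1289, "dz": -0.125, "wx": 0, "wy": 0, "wz": 0, "claw": -1}
  ]
}}

```text
clock: 5.2
tool_pos: [0.4863, 0.0176, 0.0614]
tool_rot: [[0.003, 0.233, 0.972], [0.0, 0.972, -0.233], [-1.0, 0.001, 0.003]]
ft_force: [-0.6, 0.0, -0.4]
gripper_width: 0.0433
```

```bash
python3 - <<'E'
from h import *
o=get_obs();print(o['clock'],o['tool_pos'],o['ft_force'])
im,d,t=snap('wrist','w6')
z=o['tool_pos'][2]+.011
r=gold('w6',z,(205,225,308,312),70,130);print(r)
E
```

```text
5.2 [0.48633124 0.01763549 0.06144207] [-0.55152277  0.0075702  -0.35122459]
(6212.0, ((493.04925537109375, 16.788890838623047), 27.60990333557129), ((486.9841003417969, 17.557376861572266), (47.54361343383789, 42.39493942260742), 76.48112487792969))
```

View pics/w6.png

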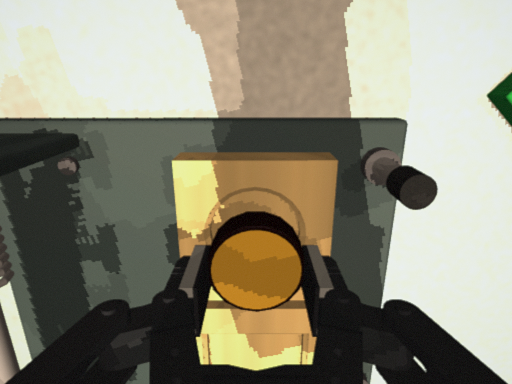

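```bash
python3 - <<'E'
from h import *
o=get_obs();print(o['clock'],o['tool_pos'],o['ft_force'])
im,d,t=load('w6')
print(toz([(173,160),(337,160)],t,.04), toz([(173,160),(337,160)],t,.04).mean(0)+.042*np.array([.973,-.231]))
cv2.imwrite('pics/w6b.png',cv2.resize(im[140:320,150:350],None,fx=4,fy=3.3))
E
```

```text
5.25 [0.48634082 0.0175665  0.06155428] [ 0.02055108 -0.6070085   0.0423509 ]
[[ 0.43357694 -0.01327596]
 [ 0.45287884  0.06727739]] [0.48409389 0.01729872]
```

View pics/w6b.png

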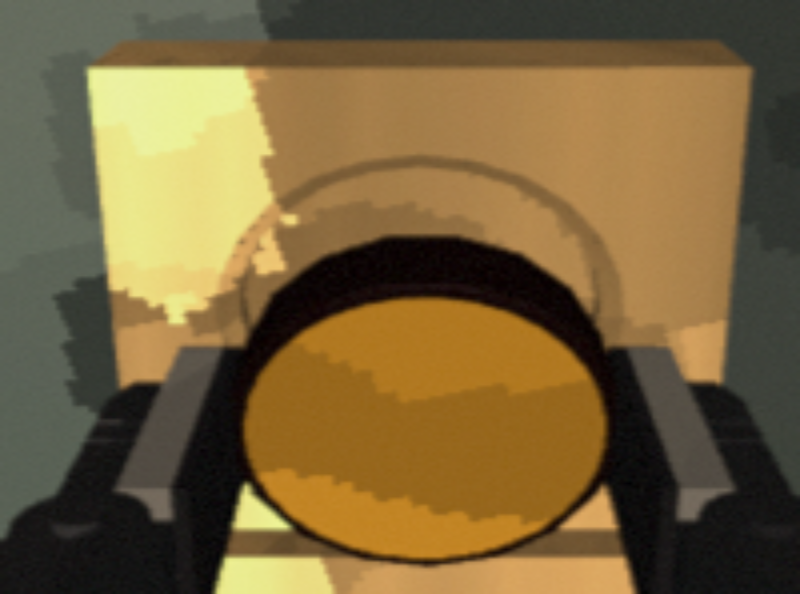

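Call:
{"method": "servo_tool", "body": {
  "increments": [
    {"dx": -0.002, "dy": 0.0006, "dz": -0.005, "wx": 0, "wy": 0, "wz": 0, "claw": -1},
    {"dx": -0.002, "dy": 0.0006, "dz": -0.009, "wx": 0, "wy": 0, "wz": 0, "claw": -1},
    {"dx": -0.002, "dy": 0.0006, "dz": -0.012, "wx": 0, "wy": 0, "wz": 0, "claw": -1},
    {"dx": -0.002, "dy": 0.0006, "dz": -0.012, "wx": 0, "wy": 0, "wz": 0, "claw": -1},
    {"dx": -0.002, "dy": 0.0006, "dz": -0.012, "wx": 0, "wy": 0, "wz": 0, "claw": -1}
  ]
}}

```text
clock: 5.75
tool_pos: [0.4828, 0.0177, 0.0482]
tool_rot: [[-0.0, 0.234, 0.972], [-0.0, 0.972, -0.234], [-1.0, -0.0, -0.0]]
ft_force: [-0.3, -0.4, -1.2]
gripper_width: 0.0431
```

Call:
{"method": "servo_tool", "body": {
  "increments": [
    {"dx": 0, "dy": 0, "dz": -0.003, "wx": 0, "wy": 0, "wz": 0, "claw": -1},
    {"dx": 0, "dy": 0, "dz": -0.006, "wx": 0, "wy": 0, "wz": 0, "claw": -1},
    {"dx": 0, "dy": 0, "dz": -0.008, "wx": 0, "wy": 0, "wz": 0, "claw": -1},
    {"dx": 0, "dy": 0, "dz": -0.008, "wx": 0, "wy": 0, "wz": 0, "claw": -1}
  ]
}}

```text
clock: 6.15
tool_pos: [0.4825, 0.0177, 0.0399]
tool_rot: [[-0.001, 0.234, 0.972], [-0.0, 0.972, -0.234], [-1.0, -0.0, -0.001]]
ft_force: [-1.2, -0.1, -0.8]
gripper_width: 0.0433
```

Call:
{"method": "servo_tool", "body": {
  "increments": [
    {"dx": 0.001, "dy": 0, "dz": -0.0015, "wx": 0, "wy": 0, "wz": 0, "claw": -1},
    {"dx": 0.001, "dy": 0, "dz": -0.0015, "wx": 0, "wy": 0, "wz": 0, "claw": -1}
  ]
}}

```text
clock: 6.35
tool_pos: [0.484, 0.0178, 0.0389]
tool_rot: [[-0.0, 0.234, 0.972], [0.0, 0.972, -0.234], [-1.0, 0.0, -0.0]]
ft_force: [0.3, 0.4, -0.2]
gripper_width: 0.0432
```

Call:
{"method": "servo_tool", "body": {
  "increments": [
    {"dx": 0, "dy": 0, "dz": 0, "wx": 0, "wy": 0, "wz": 0, "claw": 0.6},
    {"dx": 0, "dy": 0, "dz": 0, "wx": 0, "wy": 0, "wz": 0, "claw": 0.6},
    {"dx": 0, "dy": 0, "dz": 0, "wx": 0, "wy": 0, "wz": 0, "claw": 0.6},
    {"dx": 0, "dy": 0, "dz": 0.02, "wx": 0, "wy": 0, "wz": 0, "claw": 0.6},
    {"dx": 0, "dy": 0, "dz": 0.06, "wx": 0, "wy": 0, "wz": 0, "claw": 0.6},
    {"dx": 0, "dy": 0, "dz": 0.11, "wx": 0, "wy": 0, "wz": 0, "claw": 1},
    {"dx": 0, "dy": 0, "dz": 0.15, "wx": 0, "wy": 0, "wz": 0, "claw": 1},
    {"dx": 0, "dy": 0, "dz": 0.15, "wx": 0, "wy": 0, "wz": 0, "claw": 1}
  ]
}}

```text
clock: 7.15
tool_pos: [0.4887, 0.0179, 0.1953]
tool_rot: [[0.014, 0.234, 0.972], [0.002, 0.972, -0.234], [-1.0, 0.005, 0.013]]
ft_force: [0.3, 0.2, -0.1]
gripper_width: 0.0852
```

```bash
python3 - <<'E'
from h import *
o=get_obs();print(o['clock'],o['tool_pos'],o['ft_force'])
im,d,t=snap('wrist','w7');P=pts(d,t)
h=cv2.cvtColor(im,cv2.COLOR_BGR2HSV)
g=(h[...,1]>130)&(h[...,2]>60)&(P[...,2]>.046)&(P[...,2]<.055)
v,u=np.nonzero(g);print(u.min(),u.max(),v.min(),v.max())
p=P[g];print(np.median(p[:,2]),np.linalg.lstsq(np.c_[p[:,:2]-p[:,:2].mean(0),np.ones(len(p))],p[:,2],rcond=None)[0])
E
```

```text
7.15 [0.4887019  0.01786496 0.19526348] [ 0.33128278  0.23545827 -0.05257848]
229 278 146 193
0.05009007624164938 [-0.00520132  0.00021204  0.05007619]
```

View pics/w7.png

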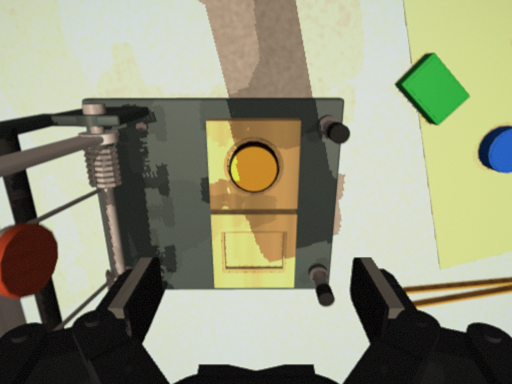

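The round blank is seated at (254,166), flat, with its gold face at z 0.050. Next I'll measure the oblong nest at (254,250).

```bash
python3 - <<'E'
from h import *
im,d,t=load('w7')
cv2.imwrite('pics/w7b.png',cv2.resize(im[200:300,195:315],None,fx=6,fy=6))
c=np.array([(254.,166.)]);print(toz(c,t,.05))
E
```

```text
[[0.48042168 0.01845211]]
```

View pics/w7b.png

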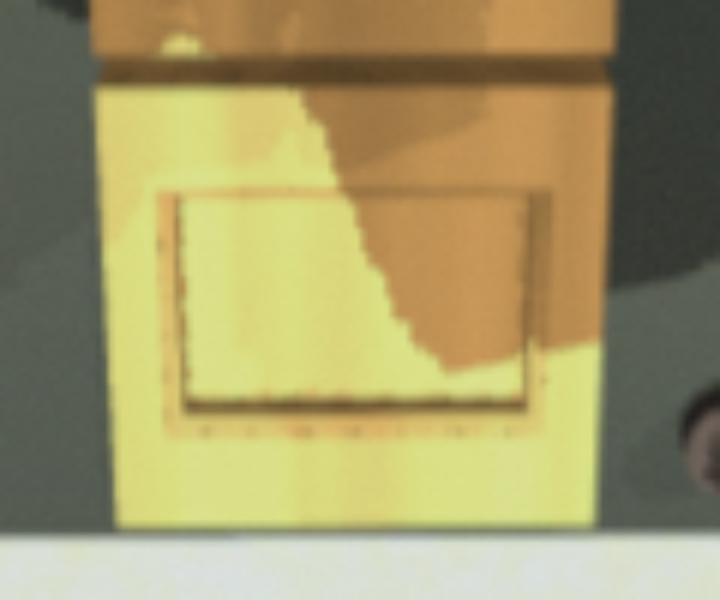

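```bash
python3 - <<'E'
from h import *
o=get_obs();print(o['clock'],o['tool_pos'])
im,d,t=snap('wrist','w8')
h=cv2.cvtColor(im,cv2.COLOR_BGR2HSV)
c=np.array([(95,86),(615,86),(597,527),(117,527)])/6+[195,200]
W=toz(c,load('w7')[2],.04);print(W.mean(0),[np.linalg.norm(W[i]-W[(i+1)%4]) for i in range(4)])
cv2.imwrite('pics/w8b.png',cv2.resize(im[110:300,195:315],None,fx=4,fy=3))
E
```

```text
7.2 [0.48647583 0.01788985 0.19213187]
[ 0.57110445 -0.00311096] [np.float64(0.08423078529983673), np.float64(0.08433823121887077), np.float64(0.08451826746077869), np.float64(0.08420872750030199)]
```

View pics/w8b.png

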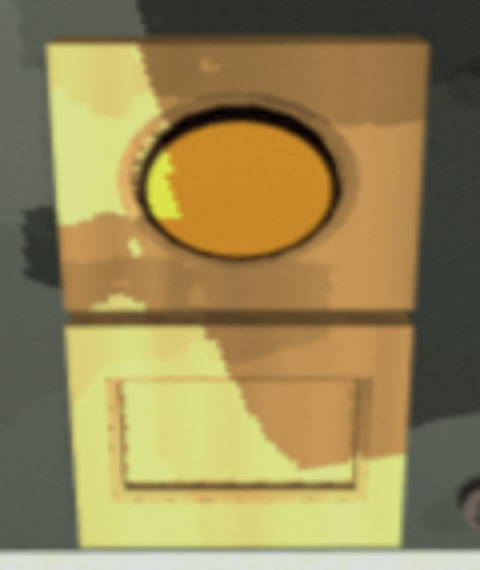

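Call:
{"method": "servo_tool", "body": {
  "increments": [
    {"dx": -0.055, "dy": 0.295, "dz": 0.01, "wx": 0, "wy": 0, "wz": -41, "claw": 1},
    {"dx": -0.055, "dy": 0.295, "dz": 0.01, "wx": 0, "wy": 0, "wz": -41, "claw": 1},
    {"dx": -0.055, "dy": 0.295, "dz": 0.01, "wx": 0, "wy": 0, "wz": -41, "claw": 1},
    {"dx": -0.055, "dy": 0.295, "dz": 0.01, "wx": 0, "wy": 0, "wz": -41, "claw": 1},
    {"dx": -0.055, "dy": 0.295, "dz": 0.01, "wx": 0, "wy": 0, "wz": -41, "claw": 1},
    {"dx": -0.055, "dy": 0.295, "dz": 0.01, "wx": 0, "wy": 0, "wz": -41, "claw": 1},
    {"dx": -0.055, "dy": 0.295, "dz": 0.01, "wx": 0, "wy": 0, "wz": -41, "claw": 1},
    {"dx": -0.055, "dy": 0.295, "dz": 0.01, "wx": 0, "wy": 0, "wz": -41, "claw": 1},
    {"dx": -0.055, "dy": 0.295, "dz": 0.01, "wx": 0, "wy": 0, "wz": -41, "claw": 1},
    {"dx": -0.055, "dy": 0.295, "dz": 0.01, "wx": 0, "wy": 0, "wz": -41, "claw": 1}
  ]
}}

```text
clock: 8.25
tool_pos: [0.429, 0.3106, 0.1974]
tool_rot: [[-0.002, 0.816, 0.579], [-0.003, 0.579, -0.816], [-1.0, -0.003, 0.001]]
ft_force: [-0.7, -0.1, 0.2]
gripper_width: 0.0853
```

```bash
python3 - <<'E'
from h import *
o=get_obs();print(o['clock'],o['tool_pos'],np.degrees(np.arctan2(o['tool_rot'][1,1],o['tool_rot'][0,1])))
im,d,t=snap('wrist','w9');P=pts(d,t)
print(gold('w9',.018,(205,110,310,230),90,150),P[165,256])
E
```

```text
8.25 [0.42895139 0.31059565 0.19736985] 35.34800667195208
(1505.0, ((429.89093017578125, 311.8304138183594), 29.114137649536133), ((430.05084228515625, 311.8799133300781), (31.7227783203125, 49.79834747314453), 36.377681732177734)) [0.42733372 0.31205507 0.01844748]
```

View pics/w9.png

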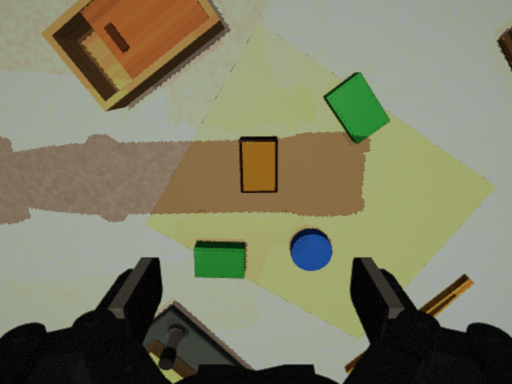

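Call:
{"method": "servo_tool", "body": {
  "increments": [
    {"dx": 0.001, "dy": 0.0013, "dz": -0.05, "wx": 0, "wy": 0, "wz": 1, "claw": 1},
    {"dx": 0.001, "dy": 0.0013, "dz": -0.1, "wx": 0, "wy": 0, "wz": 1, "claw": 1},
    {"dx": 0.001, "dy": 0.0013, "dz": -0.14, "wx": 0, "wy": 0, "wz": 1, "claw": 1},
    {"dx": 0.001, "dy": 0.0013, "dz": -0.17, "wx": 0, "wy": 0, "wz": 1, "claw": 1},
    {"dx": 0.001, "dy": 0.0013, "dz": -0.185, "wx": 0, "wy": 0, "wz": 1, "claw": 1},
    {"dx": 0.001, "dy": 0.0013, "dz": -0.192, "wx": 0, "wy": 0, "wz": 1, "claw": 1},
    {"dx": 0.001, "dy": 0.0013, "dz": -0.192, "wx": 0, "wy": 0, "wz": 1, "claw": 1},
    {"dx": 0.001, "dy": 0.0013, "dz": -0.192, "wx": 0, "wy": 0, "wz": 1, "claw": 1}
  ]
}}

```text
clock: 9.1
tool_pos: [0.431, 0.314, 0.0078]
tool_rot: [[0.002, 0.805, 0.593], [0.001, 0.593, -0.805], [-1.0, 0.002, 0.0]]
ft_force: [0.3, -0.7, 0.5]
gripper_width: 0.085
```

Call:
{"method": "servo_tool", "body": {
  "increments": [
    {"dx": 0, "dy": 0, "dz": 0, "wx": 0, "wy": 0, "wz": 0, "claw": -1},
    {"dx": 0, "dy": 0, "dz": 0, "wx": 0, "wy": 0, "wz": 0, "claw": -1},
    {"dx": 0, "dy": 0, "dz": 0, "wx": 0, "wy": 0, "wz": 0, "claw": -1},
    {"dx": 0, "dy": 0, "dz": 0, "wx": 0, "wy": 0, "wz": 0, "claw": -1},
    {"dx": 0, "dy": 0, "dz": 0, "wx": 0, "wy": 0, "wz": 0, "claw": -1},
    {"dx": 0, "dy": 0, "dz": 0, "wx": 0, "wy": 0, "wz": 0, "claw": -1},
    {"dx": 0, "dy": 0, "dz": 0, "wx": 0, "wy": 0, "wz": 0, "claw": -1},
    {"dx": 0, "dy": 0, "dz": 0, "wx": 0, "wy": 0, "wz": 0, "claw": -1},
    {"dx": 0, "dy": 0, "dz": 0, "wx": 0, "wy": 0, "wz": 0, "claw": -1}
  ]
}}

```text
clock: 10.0
tool_pos: [0.4307, 0.3147, 0.0078]
tool_rot: [[0.002, 0.804, 0.595], [0.001, 0.595, -0.804], [-1.0, 0.002, -0.0]]
ft_force: [0.0, 0.3, 5.2]
gripper_width: 0.036
```

Call:
{"method": "servo_tool", "body": {
  "increments": [
    {"dx": 0, "dy": 0, "dz": 0.02, "wx": 0, "wy": 0, "wz": 0, "claw": -1},
    {"dx": 0, "dy": 0, "dz": 0.06, "wx": 0, "wy": 0, "wz": 0, "claw": -1},
    {"dx": 0.02, "dy": -0.04, "dz": 0.1, "wx": 0, "wy": 0, "wz": -8, "claw": -1},
    {"dx": 0.141, "dy": -0.24, "dz": 0.15, "wx": 0, "wy": 0, "wz": -50, "claw": -1},
    {"dx": 0.141, "dy": -0.24, "dz": 0.15, "wx": 0, "wy": 0, "wz": -50, "claw": -1},
    {"dx": 0.141, "dy": -0.24, "dz": 0.15, "wx": 0, "wy": 0, "wz": -50, "claw": -1},
    {"dx": 0.141, "dy": -0.24, "dz": 0.15, "wx": 0, "wy": 0, "wz": -50, "claw": -1},
    {"dx": 0.141, "dy": -0.24, "dz": 0.15, "wx": 0, "wy": 0, "wz": -50, "claw": -1},
    {"dx": 0.141, "dy": -0.24, "dz": 0.15, "wx": 0, "wy": 0, "wz": -50, "claw": -1},
    {"dx": 0.141, "dy": -0.24, "dz": 0.15, "wx": 0, "wy": 0, "wz": -50, "claw": -1}
  ]
}}

```text
clock: 11.0
tool_pos: [0.571, 0.0722, 0.1564]
tool_rot: [[-0.001, 0.971, -0.237], [-0.001, -0.237, -0.971], [-1.0, -0.0, 0.001]]
ft_force: [0.5, 0.6, -0.5]
gripper_width: 0.0362
```

Call:
{"method": "servo_tool", "body": {
  "increments": [
    {"dx": 0, "dy": 0, "dz": 0, "wx": 0, "wy": 0, "wz": 0, "claw": -1},
    {"dx": 0, "dy": 0, "dz": 0, "wx": 0, "wy": 0, "wz": 0, "claw": -1},
    {"dx": 0, "dy": 0, "dz": 0, "wx": 0, "wy": 0, "wz": 0, "claw": -1}
  ]
}}

```text
clock: 11.3
tool_pos: [0.5701, 0.0759, 0.1563]
tool_rot: [[-0.001, 0.973, -0.231], [0.001, -0.231, -0.973], [-1.0, -0.001, -0.0]]
ft_force: [0.2, -0.5, -1.0]
gripper_width: 0.036
```

```bash
python3 - <<'E'
from h import *
o=get_obs();print(o['clock'],o['tool_pos'],np.degrees(np.arctan2(o['tool_rot'][1,1],o['tool_rot'][0,1])))
im,d,t=snap('wrist','w10');P=pts(d,t)
E
```

```text
11.3 [0.57009483 0.07587265 0.15631075] -13.34740476499
```

View pics/w10.png

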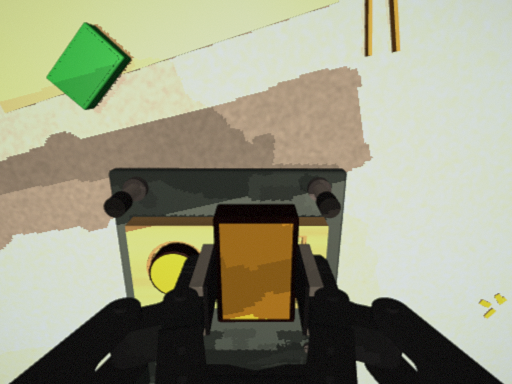

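```bash
python3 - <<'E'
from h import *
o=get_obs();im,d,t=load('w10');P=pts(d,t)
z=np.median(P[230:310,230:285,2]);print('face above TCP',z-o['tool_pos'][2])
r=gold('w10',z,(205,215,310,325),70,130);print(r)
c=np.array(r[2][0])/1000;print('in tool',(np.r_[c,z]-o['tool_pos'])@o['tool_rot'])
p=P[230:310,230:285].reshape(-1,3);print(np.linalg.lstsq(np.c_[(p-p.mean(0))[:,:2],np.ones(len(p))],p[:,2],rcond=None)[0])
print('delta',np.array([.5715,-.003])-c)
# block far edge check
cv2.imwrite('pics/w10b.png',cv2.resize(im[160:310,110:350],None,fx=3.3,fy=3.3))
E
```

```text
face above TCP 0.010156399520296733
(6678.0, ((570.1437377929688, 73.87504577636719), 29.67218017578125), ((570.0166015625, 73.85806274414062), (50.540931701660156, 32.494476318359375), 76.68600463867188))
in tool [-0.0101569   0.00013087  0.00168073]
[0.06315101 0.29563687 0.16728984]
delta [ 0.0014834  -0.07685806]
```

View pics/w10b.png

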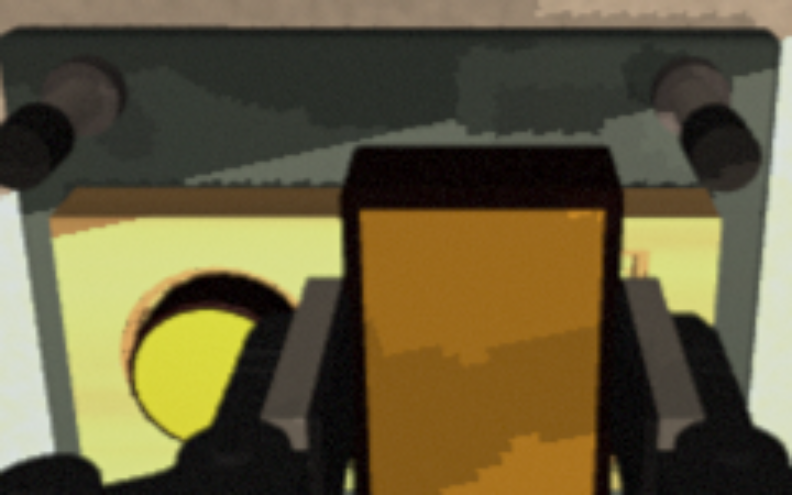

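```bash
python3 - <<'E'
from h import *
im,d,t=load('w10');P=pts(d,t)
for v in (230,250,270,290,305): print([round(float(P[v-2:v+3,u-2:u+3,2].mean()),4) for u in (230,245,260,280)])
# block left front corner edges: crop (50,217),(720,217)
c=np.array([(50,217),(720,217)])/3.3+[110,160];W=toz(c,t,.04);print(W,np.linalg.norm(W[0]-W[1]))
ex=W[1]-W[0];ex/=np.linalg.norm(ex);n=np.array([ex[1],-ex[0]]);print(ex,n, 'mid',W.mean(0)+.042*n,'obl',W.mean(0)+.042*n+.045*ex)
E
```

```text
[0.1664, 0.1719, 0.1667, 0.1666]
[0.1667, 0.1667, 0.1667, 0.1664]
[0.1667, 0.1666, 0.1667, 0.1665]
[0.1665, 0.1665, 0.1666, 0.1667]
[0.1666, 0.1666, 0.1666, 0.1666]
[[0.45354594 0.06712315]
 [0.62222617 0.02732362]] 0.17331192280661709
[ 0.97327539 -0.22964106] [-0.22964106 -0.97327539] mid [0.52824113 0.00634582] obl [ 0.57203852 -0.00398803]
```

Call:
{"method": "servo_tool", "body": {
  "increments": [
    {"dx": 0.0017, "dy": -0.0774, "dz": -0.02, "wx": 0, "wy": 0, "wz": 0, "claw": -1},
    {"dx": 0.0017, "dy": -0.0774, "dz": -0.04, "wx": 0, "wy": 0, "wz": 0, "claw": -1},
    {"dx": 0.0017, "dy": -0.0774, "dz": -0.07, "wx": 0, "wy": 0, "wz": 0, "claw": -1},
    {"dx": 0.0017, "dy": -0.0774, "dz": -0.09, "wx": 0, "wy": 0, "wz": 0, "claw": -1},
    {"dx": 0.0017, "dy": -0.0774, "dz": -0.095, "wx": 0, "wy": 0, "wz": 0, "claw": -1},
    {"dx": 0.0017, "dy": -0.0774, "dz": -0.095, "wx": 0, "wy": 0, "wz": 0, "claw": -1},
    {"dx": 0.0017, "dy": -0.0774, "dz": -0.095, "wx": 0, "wy": 0, "wz": 0, "claw": -1},
    {"dx": 0.0017, "dy": -0.0774, "dz": -0.095, "wx": 0, "wy": 0, "wz": 0, "claw": -1}
  ]
}}

```text
clock: 12.15
tool_pos: [0.5739, -0.003, 0.0634]
tool_rot: [[0.003, 0.972, -0.233], [0.0, -0.233, -0.972], [-1.0, 0.003, -0.001]]
ft_force: [0.4, 0.1, -1.0]
gripper_width: 0.036
```

```bash
python3 - <<'E'
from h import *
o=get_obs();print(o['clock'],o['tool_pos'],o['tool_rot'].round(3))
im,d,t=snap('wrist','w11')
z=o['tool_pos'][2]+.0102
r=gold('w11',z,(205,215,310,325),70,150);print(r, 'in hand est',o['tool_pos']+o['tool_rot']@[-.01,.00013,.0017])
cv2.imwrite('pics/w11b.png',cv2.resize(im[140:330,120:390],None,fx=2.9,fy=2.9))
E
```

```text
12.15 [ 0.57394764 -0.00300071  0.06337023] [[ 0.003  0.972 -0.233]
 [ 0.    -0.233 -0.972]
 [-1.     0.003 -0.001]]
(6724.0, ((573.70166015625, -5.042959690093994), 29.822315216064453), ((573.7294921875, -5.086313247680664), (50.5602912902832, 32.798912048339844), 76.47535705566406)) in hand est [ 0.57364598 -0.00468559  0.07336909]
```

View pics/w11b.png

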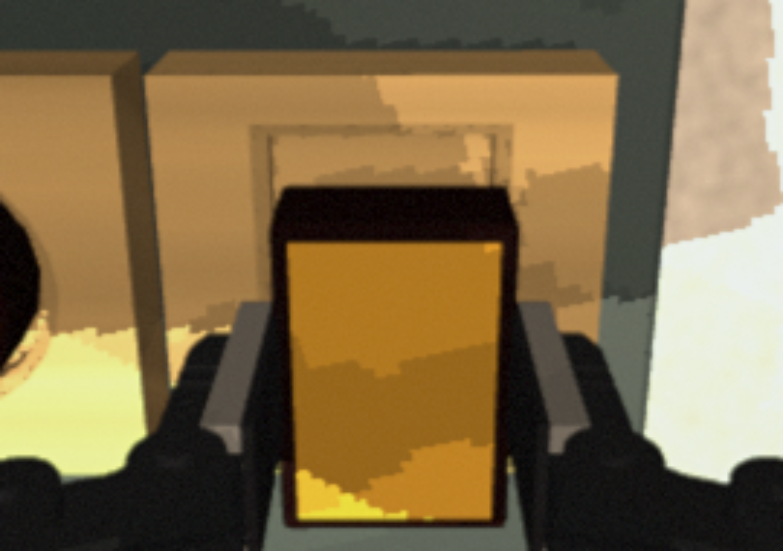

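```bash
python3 - <<'E'
from h import *
im,d,t=load('w11')
c=np.array([(146,75),(617,75)])/2.9+[120,140];W=toz(c,t,.04);print(W,np.linalg.norm(W[0]-W[1]))
ex=W[1]-W[0];ex/=np.linalg.norm(ex);n=np.array([ex[1],-ex[0]]);print(ex,W.mean(0)+.042*n)
c=np.array([(249,126),(514,126)])/2.9+[120,140];W=toz(c,t,.04);print(W,np.linalg.norm(W[0]-W[1]),W.mean(0)+.033*n)
E
```

```text
[[0.54108666 0.04641424]
 [0.62234083 0.0269131 ]] 0.0835615642106444
[ 0.97238693 -0.23337452] [ 0.57191202 -0.00417659]
[[0.55619527 0.03306529]
 [0.60271895 0.02189223]] 0.047846526717160394 [ 0.57175575 -0.00461001]
```

Call:
{"method": "servo_tool", "body": {
  "increments": [
    {"dx": -0.0005, "dy": 0.0005, "dz": -0.008, "wx": 0, "wy": 0, "wz": 0, "claw": -1},
    {"dx": -0.0005, "dy": 0.0005, "dz": -0.012, "wx": 0, "wy": 0, "wz": 0, "claw": -1},
    {"dx": -0.0005, "dy": 0.0005, "dz": -0.012, "wx": 0, "wy": 0, "wz": 0, "claw": -1},
    {"dx": -0.0005, "dy": 0.0005, "dz": -0.012, "wx": 0, "wy": 0, "wz": 0, "claw": -1}
  ]
}}

```text
clock: 12.6
tool_pos: [0.5719, -0.0028, 0.0495]
tool_rot: [[-0.001, 0.972, -0.234], [-0.0, -0.234, -0.972], [-1.0, -0.001, 0.0]]
ft_force: [-0.2, -0.2, -1.3]
gripper_width: 0.0361
```

Call:
{"method": "servo_tool", "body": {
  "increments": [
    {"dx": 0, "dy": 0, "dz": -0.003, "wx": 0, "wy": 0, "wz": 0, "claw": -1},
    {"dx": 0, "dy": 0, "dz": -0.006, "wx": 0, "wy": 0, "wz": 0, "claw": -1},
    {"dx": 0, "dy": 0, "dz": -0.009, "wx": 0, "wy": 0, "wz": 0, "claw": -1},
    {"dx": 0, "dy": 0, "dz": -0.009, "wx": 0, "wy": 0, "wz": 0, "claw": -1},
    {"dx": 0, "dy": 0, "dz": -0.009, "wx": 0, "wy": 0, "wz": 0, "claw": -1}
  ]
}}

```text
clock: 13.1
tool_pos: [0.572, -0.0028, 0.0406]
tool_rot: [[-0.0, 0.972, -0.234], [-0.0, -0.234, -0.972], [-1.0, -0.0, 0.0]]
ft_force: [-0.1, 0.1, -1.1]
gripper_width: 0.0363
```

Call:
{"method": "servo_tool", "body": {
  "increments": [
    {"dx": 0, "dy": 0, "dz": -0.001, "wx": 0, "wy": 0, "wz": 0, "claw": -1},
    {"dx": 0, "dy": 0, "dz": -0.001, "wx": 0, "wy": 0, "wz": 0, "claw": 0.3},
    {"dx": 0, "dy": 0, "dz": -0.001, "wx": 0, "wy": 0, "wz": 0, "claw": 0.3},
    {"dx": 0, "dy": 0, "dz": -0.001, "wx": 0, "wy": 0, "wz": 0, "claw": 0.3},
    {"dx": 0, "dy": 0, "dz": 0.02, "wx": 0, "wy": 0, "wz": 0, "claw": 0.3},
    {"dx": 0, "dy": 0, "dz": 0.06, "wx": 0, "wy": 0, "wz": 0, "claw": 0.3},
    {"dx": 0, "dy": 0, "dz": 0.11, "wx": 0, "wy": 0, "wz": 0, "claw": 0.3},
    {"dx": 0, "dy": 0.03, "dz": 0.15, "wx": 0, "wy": 0, "wz": 0, "claw": 0.3},
    {"dx": 0, "dy": 0.03, "dz": 0.15, "wx": 0, "wy": 0, "wz": 0, "claw": 0.3},
    {"dx": 0, "dy": 0.03, "dz": 0.15, "wx": 0, "wy": 0, "wz": 0, "claw": 0.3}
  ]
}}

```text
clock: 14.1
tool_pos: [0.5728, 0.0283, 0.192]
tool_rot: [[0.003, 0.973, -0.231], [0.001, -0.231, -0.973], [-1.0, 0.002, -0.001]]
ft_force: [0.5, 0.1, 0.1]
gripper_width: 0.0556
```

```bash
python3 - <<'E'
from h import *
o=get_obs();print(o['clock'],o['tool_pos'],o['ft_force'])
im,d,t=snap('wrist','w12');P=pts(d,t)
snap('scene','s1');snap('top','t1')
E
```

```text
14.1 [0.57278659 0.02833835 0.19197901] [0.48898696 0.13665581 0.08193486]
```

View pics/w12.png

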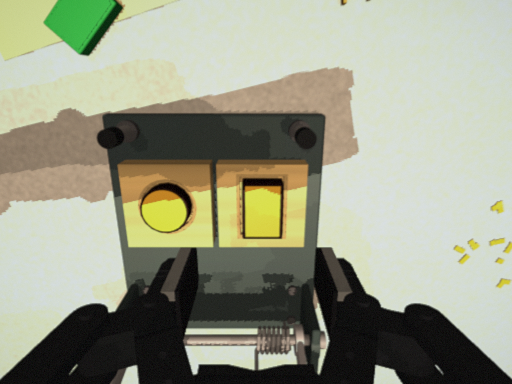

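View pics/s1.png

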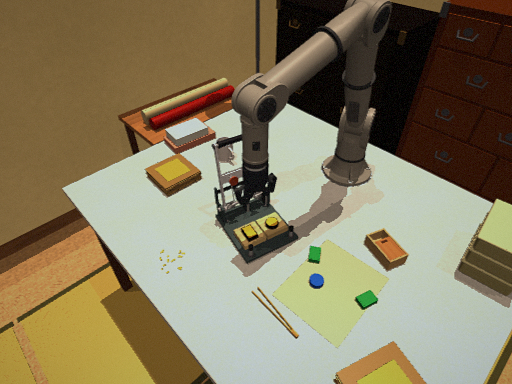

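```bash
python3 - <<'E'
from h import *
im,d,t=load('w12');P=pts(d,t)
h=cv2.cvtColor(im,cv2.COLOR_BGR2HSV)
for b in [(140,184,192,236),(243,180,285,240)]:
    x0,y0,x1,y1=b;q=P[y0:y1,x0:x1][h[y0:y1,x0:x1,1]>150];q=q[q[:,2]>.045]
    print(len(q),np.percentile(q[:,2],[5,50,95]),np.median(q,0))
print(gold('w12',.05,(140,184,192,236),90,150)[1:],gold('w12',.05,(243,180,285,240),90,150)[1:])
im,d,t=load('t0');P=pts(d,t)
M=(P[...,2]>.31)&(P[...,2]<.36);M[:, :270]=0;M[:,340:]=0;M[:130]=0;M[250:]=0
p=P[M];print(M.sum(),p.mean(0),p.min(0),p.max(0));print(cv2.minAreaRect((p[:,:2]*1000).astype(np.float32)), np.percentile(p[:,2],[5,50,95,99]))
E
```

```text
1738 [0.04855981 0.05009769 0.0512372 ] [0.48453903 0.01891745 0.05009769]
2110 [0.04876287 0.05000699 0.05119223] [ 0.57259598 -0.0025287   0.05000699]
(((482.67510986328125, 17.09343910217285), 21.712371826171875), ((483.2824401855469, 16.986549377441406), (41.89740753173828, 41.36726379394531), 31.949859619140625)) (((571.656982421875, -4.888638973236084), 29.53986358642578), ((571.7980346679688, -5.375757217407227), (50.72250747680664, 32.73556900024414), 76.58246612548828))
560 [ 0.49109351 -0.14039657  0.33531917] [ 0.40512171 -0.17013501  0.31137418] [ 0.57682919 -0.11080309  0.34409356]
((490.97149658203125, -140.5086669921875), (23.372482299804688, 173.42803955078125), 76.57321166992188) [0.32902625 0.33590078 0.34026194 0.34149155]
```

Both blanks are seated: their faces are at z 0.050, at (165,208) and (263,209). Next I'll go up and turn the jaws across the grip.

Call:
{"method": "servo_tool", "body": {
  "increments": [
    {"dx": 0, "dy": 0.02, "dz": 0.05, "wx": 0, "wy": 0, "wz": 8.5, "claw": 1},
    {"dx": 0, "dy": 0.02, "dz": 0.1, "wx": 0, "wy": 0, "wz": 17, "claw": 1},
    {"dx": 0, "dy": 0.02, "dz": 0.15, "wx": 0, "wy": 0, "wz": 25.5, "claw": 1},
    {"dx": 0, "dy": 0.02, "dz": 0.19, "wx": 0, "wy": 0, "wz": 34, "claw": 1},
    {"dx": -0.01, "dy": 0.02, "dz": 0.23, "wx": 0, "wy": 0, "wz": 42, "claw": 1},
    {"dx": -0.02, "dy": 0.02, "dz": 0.24, "wx": 0, "wy": 0, "wz": 50, "claw": 1},
    {"dx": -0.03, "dy": 0, "dz": 0.24, "wx": 0, "wy": 0, "wz": 58, "claw": 1},
    {"dx": -0.04, "dy": -0.03, "dz": 0.24, "wx": 0, "wy": 0, "wz": 66, "claw": 1},
    {"dx": -0.05, "dy": -0.06, "dz": 0.24, "wx": 0, "wy": 0, "wz": 74, "claw": 1},
    {"dx": -0.06, "dy": -0.09, "dz": 0.24, "wx": 0, "wy": 0, "wz": 82, "claw": 1}
  ]
}}

```text
clock: 15.25
tool_pos: [0.5112, -0.0648, 0.429]
tool_rot: [[-0.004, 0.363, 0.932], [-0.0, 0.932, -0.363], [-1.0, -0.002, -0.003]]
ft_force: [0.5, 0.3, 0.2]
gripper_width: 0.0855
```

```bash
python3 - <<'E'
from h import *
o=get_obs();print(o['clock'],o['tool_pos'],o['tool_rot'].round(3),np.round(o['qpos'],1))
E
```

```text
15.25 [ 0.51120841 -0.06480095  0.42896979] [[-0.004  0.363  0.932]
 [-0.     0.932 -0.363]
 [-1.    -0.002 -0.003]] [ -5.4  13.   14.5  65.9  -3.3 101.7  76.8]
```

Call:
{"method": "servo_tool", "body": {
  "increments": [
    {"dx": -0.0195, "dy": -0.04, "dz": 0, "wx": 0, "wy": 0, "wz": 7.9, "claw": 1},
    {"dx": -0.0195, "dy": -0.077, "dz": 0, "wx": 0, "wy": 0, "wz": 7.9, "claw": 1},
    {"dx": -0.0195, "dy": -0.077, "dz": 0, "wx": 0, "wy": 0, "wz": 7.9, "claw": 1},
    {"dx": -0.0195, "dy": -0.077, "dz": 0, "wx": 0, "wy": 0, "wz": 7.9, "claw": 1},
    {"dx": -0.0195, "dy": -0.077, "dz": 0, "wx": 0, "wy": 0, "wz": 7.9, "claw": 1}
  ]
}}

```text
clock: 15.75
tool_pos: [0.4928, -0.1388, 0.4296]
tool_rot: [[-0.002, 0.234, 0.972], [0.001, 0.972, -0.234], [-1.0, 0.001, -0.002]]
ft_force: [-1.0, 0.9, 0.2]
gripper_width: 0.0854
```

```bash
python3 - <<'E'
from h import *
o=get_obs();print(o['clock'],o['tool_pos'],o['tool_rot'].round(3),np.round(o['qpos'],1))
im,d,t=snap('wrist','w13');P=pts(d,t)
M=(P[...,2]>.30)&(P[...,2]<.345)&(d>0)
p=P[M];print(M.sum(),p.mean(0),np.percentile(p[:,2],[50,95,99]));print(cv2.minAreaRect((p[:,:2]*1000).astype(np.float32)))
E
```

```text
15.75 [ 0.49278424 -0.13881238  0.42964388] [[-0.002  0.234  0.972]
 [ 0.001  0.972 -0.234]
 [-1.     0.001 -0.002]] [  1.6  12.5  16.5  66.5  -3.6 101.6  93.4]
5577 [ 0.48353066 -0.14212508  0.33468097] [0.33548258 0.33787819 0.33879959]
((492.3364562988281, -143.19383239746094), (24.448823928833008, 174.7646026611328), 76.69536590576172)
```

View pics/w13.png

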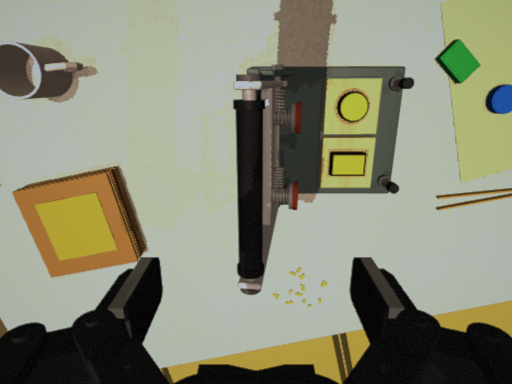

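The black grip runs from (250,100) to (250,275) in the picture, nearly centred under the jaws. Descending onto it.

Call:
{"method": "servo_tool", "body": {
  "increments": [
    {"dx": -0.001, "dy": -0.004, "dz": -0.02, "wx": 0, "wy": 0, "wz": 0, "claw": 1},
    {"dx": -0.001, "dy": -0.004, "dz": -0.05, "wx": 0, "wy": 0, "wz": 0, "claw": 1},
    {"dx": -0.001, "dy": -0.004, "dz": -0.08, "wx": 0, "wy": 0, "wz": 0, "claw": 1},
    {"dx": -0.001, "dy": -0.004, "dz": -0.105, "wx": 0, "wy": 0, "wz": 0, "claw": 1},
    {"dx": -0.001, "dy": -0.004, "dz": -0.118, "wx": 0, "wy": 0, "wz": 0, "claw": 1},
    {"dx": -0.001, "dy": -0.004, "dz": -0.12, "wx": 0, "wy": 0, "wz": 0, "claw": 1},
    {"dx": -0.001, "dy": -0.004, "dz": -0.12, "wx": 0, "wy": 0, "wz": 0, "claw": 1}
  ]
}}

```text
clock: 16.5
tool_pos: [0.4919, -0.1428, 0.3108]
tool_rot: [[-0.0, 0.234, 0.972], [0.0, 0.972, -0.234], [-1.0, 0.0, -0.0]]
ft_force: [0.2, 0.7, 0.8]
gripper_width: 0.0855
```

Call:
{"method": "servo_tool", "body": {
  "increments": [
    {"dx": 0, "dy": 0, "dz": 0, "wx": 0, "wy": 0, "wz": 0, "claw": -1},
    {"dx": 0, "dy": 0, "dz": 0, "wx": 0, "wy": 0, "wz": 0, "claw": -1},
    {"dx": 0, "dy": 0, "dz": 0, "wx": 0, "wy": 0, "wz": 0, "claw": -1},
    {"dx": 0, "dy": 0, "dz": 0, "wx": 0, "wy": 0, "wz": 0, "claw": -1},
    {"dx": 0, "dy": 0, "dz": 0, "wx": 0, "wy": 0, "wz": 0, "claw": -1},
    {"dx": 0, "dy": 0, "dz": 0, "wx": 0, "wy": 0, "wz": 0, "claw": -1},
    {"dx": 0, "dy": 0, "dz": 0, "wx": 0, "wy": 0, "wz": 0, "claw": -1},
    {"dx": 0, "dy": 0, "dz": 0, "wx": 0, "wy": 0, "wz": 0, "claw": -1},
    {"dx": 0, "dy": 0, "dz": 0, "wx": 0, "wy": 0, "wz": 0, "claw": -1},
    {"dx": 0, "dy": 0, "dz": 0, "wx": 0, "wy": 0, "wz": 0, "claw": -1}
  ]
}}

```text
clock: 17.5
tool_pos: [0.4918, -0.1438, 0.3113]
tool_rot: [[0.001, 0.236, 0.972], [0.0, 0.972, -0.236], [-1.0, 0.0, 0.001]]
ft_force: [-0.5, 0.1, 4.3]
gripper_width: 0.0183
```

```bash
python3 - <<'E'
from math import *
def pos(t): t=radians(t);return .25*sin(t),.25*cos(t)
import numpy as np
for seg in [(-8,25),(25,58),(58,85)]:
    a0,a1=seg;h0,z0=pos(a0)
    print(seg)
    for i in range(1,11):
        h,z=pos(a0+(a1-a0)*i/10);h-=h0;z-=z0
        print('%.3f %.3f %.3f'%(.231*h,.973*h,z))
E
```

```text
(-8, 25)
0.003 0.014 0.002
0.007 0.028 0.002
0.010 0.042 0.002
0.013 0.056 0.001
0.017 0.070 -0.000
0.020 0.084 -0.003
0.023 0.097 -0.006
0.026 0.111 -0.010
0.029 0.124 -0.015
0.032 0.137 -0.021
(25, 58)
0.003 0.013 -0.006
0.006 0.025 -0.014
0.009 0.036 -0.022
0.011 0.048 -0.030
0.014 0.058 -0.039
0.016 0.069 -0.049
0.019 0.078 -0.060
0.021 0.087 -0.071
0.023 0.096 -0.082
0.025 0.103 -0.094
(58, 85)
0.001 0.006 -0.010
0.003 0.011 -0.021
0.004 0.016 -0.031
0.005 0.021 -0.042
0.006 0.024 -0.053
0.007 0.028 -0.064
0.007 0.031 -0.076
0.008 0.033 -0.087
0.008 0.035 -0.099
0.009 0.036 -0.111
```

Call:
{"method": "servo_tool", "body": {
  "increments": [
    {"dx": 0.003, "dy": 0.014, "dz": 0.002, "wx": 0, "wy": 0, "wz": 0, "claw": -1},
    {"dx": 0.007, "dy": 0.028, "dz": 0.002, "wx": 0, "wy": 0, "wz": 0, "claw": -1},
    {"dx": 0.01, "dy": 0.042, "dz": 0.002, "wx": 0, "wy": 0, "wz": 0, "claw": -1},
    {"dx": 0.013, "dy": 0.056, "dz": 0.001, "wx": 0, "wy": 0, "wz": 0, "claw": -1},
    {"dx": 0.017, "dy": 0.07, "dz": 0, "wx": 0, "wy": 0, "wz": 0, "claw": -1}
  ]
}}

```text
clock: 18.0
tool_pos: [0.5081, -0.0759, 0.3114]
tool_rot: [[-0.0, 0.238, 0.971], [-0.003, 0.971, -0.238], [-1.0, -0.003, 0.0]]
ft_force: [-1.8, -2.3, 3.1]
gripper_width: 0.018
```

Call:
{"method": "servo_tool", "body": {
  "increments": [
    {"dx": 0.003, "dy": 0.014, "dz": -0.003, "wx": 0, "wy": 0, "wz": 0, "claw": -1},
    {"dx": 0.006, "dy": 0.027, "dz": -0.006, "wx": 0, "wy": 0, "wz": 0, "claw": -1},
    {"dx": 0.009, "dy": 0.041, "dz": -0.01, "wx": 0, "wy": 0, "wz": 0, "claw": -1},
    {"dx": 0.012, "dy": 0.054, "dz": -0.015, "wx": 0, "wy": 0, "wz": 0, "claw": -1},
    {"dx": 0.015, "dy": 0.067, "dz": -0.021, "wx": 0, "wy": 0, "wz": 0, "claw": -1}
  ]
}}

```text
clock: 18.5
tool_pos: [0.5245, -0.007, 0.2904]
tool_rot: [[0.002, 0.237, 0.972], [-0.001, 0.972, -0.237], [-1.0, -0.0, 0.003]]
ft_force: [0.3, -1.2, 5.4]
gripper_width: 0.0177
```

Call:
{"method": "servo_tool", "body": {
  "increments": [
    {"dx": 0.003, "dy": 0.013, "dz": -0.006, "wx": 0, "wy": 0, "wz": 0, "claw": -1},
    {"dx": 0.006, "dy": 0.025, "dz": -0.014, "wx": 0, "wy": 0, "wz": 0, "claw": -1},
    {"dx": 0.009, "dy": 0.036, "dz": -0.022, "wx": 0, "wy": 0, "wz": 0, "claw": -1},
    {"dx": 0.011, "dy": 0.048, "dz": -0.03, "wx": 0, "wy": 0, "wz": 0, "claw": -1},
    {"dx": 0.014, "dy": 0.058, "dz": -0.039, "wx": 0, "wy": 0, "wz": 0, "claw": -1}
  ]
}}

```text
clock: 19.0
tool_pos: [0.5385, 0.0517, 0.2509]
tool_rot: [[0.002, 0.236, 0.972], [-0.0, 0.972, -0.236], [-1.0, 0.0, 0.002]]
ft_force: [0.7, -1.0, 5.7]
gripper_width: 0.0182
```

Call:
{"method": "servo_tool", "body": {
  "increments": [
    {"dx": 0.002, "dy": 0.011, "dz": -0.01, "wx": 0, "wy": 0, "wz": 0, "claw": -1},
    {"dx": 0.005, "dy": 0.02, "dz": -0.021, "wx": 0, "wy": 0, "wz": 0, "claw": -1},
    {"dx": 0.007, "dy": 0.029, "dz": -0.032, "wx": 0, "wy": 0, "wz": 0, "claw": -1},
    {"dx": 0.009, "dy": 0.038, "dz": -0.043, "wx": 0, "wy": 0, "wz": 0, "claw": -1},
    {"dx": 0.011, "dy": 0.045, "dz": -0.055, "wx": 0, "wy": 0, "wz": 0, "claw": -1}
  ]
}}

```text
clock: 19.5
tool_pos: [0.5494, 0.097, 0.1955]
tool_rot: [[0.002, 0.236, 0.972], [0.001, 0.972, -0.236], [-1.0, 0.001, 0.001]]
ft_force: [1.0, -0.8, 5.9]
gripper_width: 0.0183
```

Call:
{"method": "servo_tool", "body": {
  "increments": [
    {"dx": 0.001, "dy": 0.006, "dz": -0.01, "wx": 0, "wy": 0, "wz": 0, "claw": -1},
    {"dx": 0.003, "dy": 0.011, "dz": -0.021, "wx": 0, "wy": 0, "wz": 0, "claw": -1},
    {"dx": 0.004, "dy": 0.016, "dz": -0.031, "wx": 0, "wy": 0, "wz": 0, "claw": -1},
    {"dx": 0.005, "dy": 0.021, "dz": -0.042, "wx": 0, "wy": 0, "wz": 0, "claw": -1},
    {"dx": 0.006, "dy": 0.024, "dz": -0.053, "wx": 0, "wy": 0, "wz": 0, "claw": -1}
  ]
}}

```text
clock: 20.0
tool_pos: [0.5552, 0.1212, 0.1425]
tool_rot: [[0.001, 0.236, 0.972], [0.001, 0.972, -0.236], [-1.0, 0.001, 0.001]]
ft_force: [-0.3, -0.1, 6.1]
gripper_width: 0.018
```

Call:
{"method": "servo_tool", "body": {
  "increments": [
    {"dx": 0.001, "dy": 0.004, "dz": -0.011, "wx": 0, "wy": 0, "wz": 0, "claw": -1},
    {"dx": 0.001, "dy": 0.007, "dz": -0.023, "wx": 0, "wy": 0, "wz": 0, "claw": -1},
    {"dx": 0.002, "dy": 0.009, "dz": -0.034, "wx": 0, "wy": 0, "wz": 0, "claw": -1},
    {"dx": 0.002, "dy": 0.011, "dz": -0.046, "wx": 0, "wy": 0, "wz": 0, "claw": -1},
    {"dx": 0.003, "dy": 0.012, "dz": -0.058, "wx": 0, "wy": 0, "wz": 0, "claw": -1},
    {"dx": 0.003, "dy": 0.012, "dz": -0.058, "wx": 0, "wy": 0, "wz": 0, "claw": -1}
  ]
}}

```text
clock: 20.6
tool_pos: [0.5579, 0.1328, 0.0837]
tool_rot: [[0.0, 0.236, 0.972], [0.0, 0.972, -0.236], [-1.0, 0.0, 0.0]]
ft_force: [1.8, -0.7, 7.2]
gripper_width: 0.0182
```

Call:
{"method": "servo_tool", "body": {
  "increments": [
    {"dx": 0, "dy": 0.001, "dz": -0.006, "wx": 0, "wy": 0, "wz": 0, "claw": -1},
    {"dx": 0, "dy": 0.001, "dz": -0.011, "wx": 0, "wy": 0, "wz": 0, "claw": -1},
    {"dx": 0, "dy": 0.001, "dz": -0.015, "wx": 0, "wy": 0, "wz": 0, "claw": -1},
    {"dx": 0, "dy": 0.001, "dz": -0.018, "wx": 0, "wy": 0, "wz": 0, "claw": -1},
    {"dx": 0, "dy": 0.001, "dz": -0.02, "wx": 0, "wy": 0, "wz": 0, "claw": -1},
    {"dx": 0, "dy": 0.001, "dz": -0.02, "wx": 0, "wy": 0, "wz": 0, "claw": -1}
  ]
}}

```text
clock: 21.2
tool_pos: [0.5582, 0.1336, 0.0671]
tool_rot: [[0.001, 0.236, 0.972], [0.001, 0.972, -0.236], [-1.0, 0.001, 0.001]]
ft_force: [-2.5, -2.5, 16.4]
gripper_width: 0.0184
```

Call:
{"method": "servo_tool", "body": {
  "increments": [
    {"dx": 0, "dy": 0, "dz": -0.002, "wx": 0, "wy": 0, "wz": 0, "claw": -1},
    {"dx": 0, "dy": 0, "dz": -0.004, "wx": 0, "wy": 0, "wz": 0, "claw": -1},
    {"dx": 0, "dy": 0, "dz": -0.004, "wx": 0, "wy": 0, "wz": 0, "claw": -1}
  ]
}}

```text
clock: 21.5
tool_pos: [0.5582, 0.1336, 0.0637]
tool_rot: [[0.002, 0.236, 0.972], [0.001, 0.972, -0.236], [-1.0, 0.001, 0.001]]
ft_force: [-3.9, -2.4, 19.4]
gripper_width: 0.018
```

Call:
{"method": "servo_tool", "body": {
  "increments": [
    {"dx": 0, "dy": 0, "dz": -0.002, "wx": 0, "wy": 0, "wz": 0, "claw": -1},
    {"dx": 0, "dy": 0, "dz": -0.003, "wx": 0, "wy": 0, "wz": 0, "claw": -1},
    {"dx": 0, "dy": 0, "dz": -0.003, "wx": 0, "wy": 0, "wz": 0, "claw": -1}
  ]
}}

```text
clock: 21.8
tool_pos: [0.5583, 0.1336, 0.0627]
tool_rot: [[0.002, 0.236, 0.972], [0.001, 0.972, -0.236], [-1.0, 0.002, 0.002]]
ft_force: [-6.9, -3.6, 28.0]
gripper_width: 0.0179
```

Call:
{"method": "servo_tool", "body": {
  "increments": [
    {"dx": 0, "dy": 0, "dz": 0, "wx": 0, "wy": 0, "wz": 0, "claw": -1},
    {"dx": 0, "dy": 0, "dz": 0, "wx": 0, "wy": 0, "wz": 0, "claw": -1},
    {"dx": 0, "dy": 0, "dz": 0, "wx": 0, "wy": 0, "wz": 0, "claw": -1},
    {"dx": 0, "dy": 0, "dz": 0, "wx": 0, "wy": 0, "wz": 0, "claw": -1},
    {"dx": 0, "dy": 0, "dz": 0, "wx": 0, "wy": 0, "wz": 0, "claw": -1}
  ]
}}

```text
clock: 22.3
tool_pos: [0.5582, 0.1336, 0.0627]
tool_rot: [[0.002, 0.236, 0.972], [0.001, 0.972, -0.236], [-1.0, 0.002, 0.002]]
ft_force: [-6.9, -3.3, 27.6]
gripper_width: 0.0184
```

```bash
python3 - <<'E'
from h import *
o=get_obs();print(o['clock'],o['tool_pos'],o['ft_force'])
im,_,_=snap('scene','s2');a,_,_=snap('wrist','w14')
cv2.imwrite('pics/s2b.png',np.hstack([cv2.resize(im[100:290,190:320],(400,585)),cv2.resize(a,(400,300)).repeat(1,0) if 0 else np.vstack([cv2.resize(a,(400,300)),np.zeros((285,400,3),np.uint8)])]))
E
```

```text
22.3 [0.55824255 0.13363156 0.06270767] [-6.90802102 -3.26598235 27.64707592]
```

View pics/s2b.png

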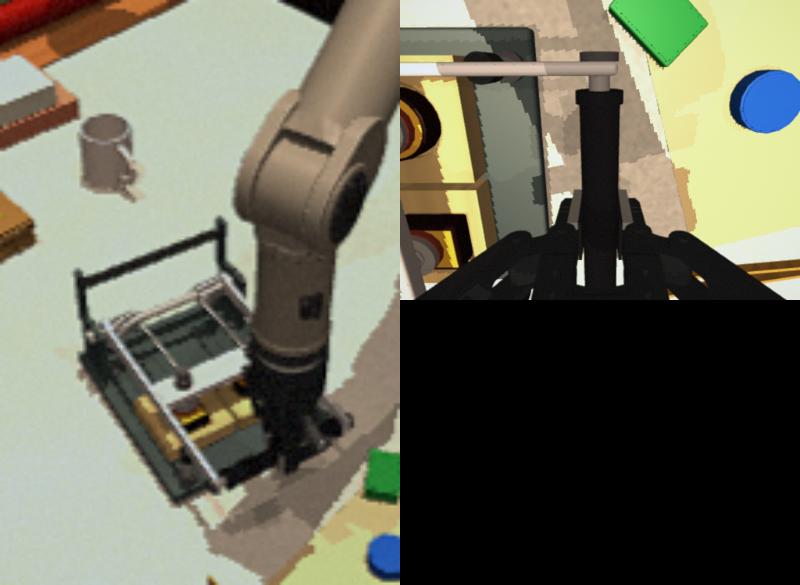

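The arm is level, its side bar at (500,68) lies on the stop post, and the pads are down on both gold blanks. The force rose sharply while z stopped moving, so the arm is on its stops. Handing in.

```bash
python3 - <<'E'
from h import *
print(sign_off())
o=get_obs();print(o['clock'],o['tool_pos'],o['ft_force'],o['gripper_width'])
E
```

```text
the job is handed in; nothing more can be done
None
the job is handed in; nothing more can be done
```

I set both blanks in their nests, swung the press arm down by its grip, and handed the job in at about 22 s with the gripper still holding it on its stops. No verdict was reported.

- **Blanks:** the last wrist picture before the press arm came down showed both gold faces at z = 0.050 m, which is fully seated. Both were within about 2 mm of their nest centres, and the oblong lined up with its nest.
- **Press arm:** it stopped moving at TCP z = 0.0627 m. The upward force on the tool was steady at about 28 N, above the 17 N expected at the stops, with the jaws about 18 mm apart on the sleeve. The last pictures showed the arm level, with its side bar on a stop post and the pads down on the gold.
- **Not checked:** I had no direct reading of the individual pad forces or of the hinge angle. The push also left a sideways force of about 8 N on the tool.
- **Other objects:** I did not touch the book, box, tweezers, mug or look-alikes, but I did not measure their positions again at the end.

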